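Lay up the bearings in the vacuum canister

ROBOT

A 6-joint arm with a two-finger parallel gripper is mounted at the origin on the work surface. World frame = base frame: x ahead of the robot, y to its left, z up, the work surface at z = 0. Lengths are in m, angles in degrees, forces in N, time in s.
With the tool pointing down it reaches from about 0.4 to 0.825 m from the base axis. Payload 7 kg.
Tool frame: the origin (TCP) lies midway between the tips of the shut fingers; the grasp point (between the pads) lies 19 mm behind it; z points along the fingers, y is the direction in which the jaws open and shut (so a half turn about z gives the same grasp; the last joint's range is limited). The gripper opens to 88 mm and grips with 3 to 60 N. Pads are 19 mm wide; open, the fingers measure 130 mm over their backs; the gripper's body (78 mm by 193 mm) begins 47 mm behind the grasp point.
Start: joints at [-53.566, 20.546, 0.682, 0, -70.136, -16.507], TCP at [0.23, -0.635, 0.227] pointing down, gripper open.
Joint ranges: [-176.03, 176.03], [-82.01, 121.73], [-58.28, 71.71], [-173.87, 95.51], [-174.79, -0.11], [-173.66, 173.66]. Speed limits (degrees/s): [136.94, 136.94, 172.46, 180, 180, 180].

INTERFACE

Orientations are given as [roll, pitch, yaw] about the fixed x, y, z axes, in that order (R = Rz(yaw) Ry(pitch) Rx(roll)).
In Python, from plant import get_state, capture, close_job gives the robot as it stands.
- The arm moves only by the tool apply_moves, never from a script. Its argument "commands" is a list of rows, each an object with "grip": the opening, from 0 (shut) to 1 (fully open); "dp": the shift along the tool's x, y, z in mm, a list of three; "yaw": the turn about the tool's z in rad. A call has 1 to 12 rows; each row is the pose to reach, as a shift and turn from the pose commanded when the call began, along the tool's axes at that moment; what a row does not reach only later rows make up. A row lasts 1/8 s, in which the tool goes at most 62.5 mm and 10.7 degrees, less where a joint would pass 70% of its speed; a pose out of reach is approached as far as the arm can. A call with a gripper value outside its range is refused whole. The fingers move at their own pace and stop on an object; "newtons" is the grip in N (left out, the last holds). Time passes only in rows, so rows that repeat a pose let the fingers close. It gives the time, the measured TCP pose, the force and the opening at its end, in the units of the state.
- get_state(): the state, without advancing time (a new reading comes with each control period).
- capture(name): name is "scene" or "top"; returns a dict with "color" (400x640x3 uint8, red, green, blue), "camera_matrix" (3x3 intrinsics, pixels), "xyz" and "rotation" of the camera in the world. Camera axes: x right, y up, looking along -z (the intrinsics and any distortion apply to the point x, -y, -z); pixel columns grow to the right and rows downward; lengths in m; the calibration is good to about 2 mm. A picture is of the moment at which its call begins. There is no depth.
- close_job(): hands the job in, once; it reports no verdict.
The state is a dict: "time_s": time; "joints": joint angles; "qd": joint speeds; "joint_torque": joint torques, N m; "tcp_pos": TCP position; "eef_rot": TCP orientation; "contact_force": force on the tool from outside, world axes, zero at the start; "moment": the same for the moment, N m; "gripper_width": finger opening in m.
Only numpy, scipy, OpenCV 4.12 (cv2) and the standard library are available. Lean on these libraries where they do the work, as an engineer would, in place of code of your own. Each camera call takes 0.05 s, during which the arm holds its last target.

TASK

Lay the wheel bearings up against rust: put every bearing that lies on the bench and the desiccant tin from the open drawer into the steel vacuum canister, and set the lid on squarely so that it sits fully down. Then pump the air out with three strokes of the plunger on the lid, each right down to its stop and all the way back up, and close the drawer fully. Leave the tools and other parts where they are and do not tip the canister over.

Things in the scene. Friction and masses are not known exactly. Their poses are not given: they have to be found in the camera images.
- bearing1: cartridge ball bearing, a flat steel disc with black seals and a dark bore (solid as far as gripping goes): 40 mm across, 12 mm thick, bore 17 mm, 65 g; lies flat somewhere on the bench. Origin: centre of its underside, z = its axis, up. May be absent (None) in a run: 2 to 5 bearings are there
- bearing2: cartridge ball bearing, a flat steel disc with black seals and a dark bore (solid as far as gripping goes): 40 mm across, 12 mm thick, bore 17 mm, 65 g; lies flat somewhere on the bench. Origin: centre of its underside, z = its axis, up. May be absent (None) in a run: 2 to 5 bearings are there
- bearing3: cartridge ball bearing, a flat steel disc with black seals and a dark bore (solid as far as gripping goes): 32 mm across, 10 mm thick, bore 12 mm, 37 g; lies flat somewhere on the bench. Origin: centre of its underside, z = its axis, up. May be absent (None) in a run: 2 to 5 bearings are there
- bearing4: cartridge ball bearing, a flat steel disc with black seals and a dark bore (solid as far as gripping goes): 32 mm across, 10 mm thick, bore 12 mm, 37 g; lies flat somewhere on the bench. Origin: centre of its underside, z = its axis, up. May be absent (None) in a run: 2 to 5 bearings are there
- bearing5: cartridge ball bearing, a flat steel disc with black seals and a dark bore (solid as far as gripping goes): 28 mm across, 8 mm thick, bore 12 mm, 22 g; lies flat somewhere on the bench. Origin: centre of its underside, z = its axis, up. May be absent (None) in a run: 2 to 5 bearings are there
- tin: round perforated aluminium desiccant tin, 44 mm across, 22 mm high, 45 g, standing in the open top drawer of the cabinet with its top up. Origin: centre of its underside
- can: the vacuum canister: round open stainless pot, 158 mm outside (161 mm over the rim bead), 72 mm high, wall 4.5 mm, floor 6 mm thick, inside 149 mm across and 66 mm deep; about 0.9 kg, loose on the bench. Origin: centre of its underside, z up
- can_in (a point): centre of the canister's inner floor, 6 mm above its origin
- can_rim (a point): centre of the canister's mouth, level with the rim, 72 mm above its origin
- lid: the canister's lid, lying right way up on the bench, 0.35 kg. Origin: centre of its underside, z up. Heights from there: plug that enters the mouth 0-12 mm (139 mm across, lowest 4 mm 129), black flange 12-20 mm (166 across), upright pump barrel 20-49 mm (plain cylinder 46 across, lift the lid by it), plunger above. Seated, the origin is 60 mm above the canister's origin
- lid_seat (a point): centre of the underside of the lid's flange, 12 mm above the lid's origin; meets can_rim when the lid is on
- plunger (a joint): travel of the pump plunger in the lid, m: 0 = up (it springs back there by itself), 0.016 = down at its stop. About 2 N starts it and 8.5 N holds it at the stop
- plunger_top (a point): centre of the top of the plunger's round black head (34 mm across, 10 mm thick, on a 14 mm stem); 78 mm above the lid's origin when up
- cab_drawer0 (a joint): top drawer of the grey steel two-drawer cabinet (fixed; 200 mm deep, 240 wide, 150 high; lower drawer shut), m: 0 = shut, grows as it slides out towards the robot; starts 0.09 to 0.12 out, stays where left, 1 to 2 N moves it. Heights above the bench: inner floor 85 mm, side walls to 128, front panel (15 mm thick, full width) to 138. Inside it is 198 mm wide
- cab_drawer0_handle (a point): middle of the top drawer's bar handle (about 10 mm thick, 120 mm long), 35 mm in front of the drawer's front panel and 112 mm above the bench; moves with the drawer. Its x axis points straight into the cabinet (pushing that way shuts the drawer), y along the bar, z up
- cog: bystander: flat dark bicycle sprocket with teeth, 66 mm across, 4 mm thick, with a wide bore; lies among the bearings and stays where it is. Origin: centre of its underside
- socket: bystander: upright steel socket, 24 mm across, 38 mm high
- spanner: bystander: spanner 170 mm long, 35 mm wide at the jaws, lying along its own x, origin at mid-length
- grease_tub: bystander: tub of grease, 72 mm across, 65 mm high
- screwdriver: bystander: screwdriver 200 mm long, at most 28 mm thick, lying along its own x, origin at mid-length
- spray_can: bystander: spray can, 58 mm across, 170 mm high
- bell: bystander: aluminium bicycle bell, 54 mm across, 38 mm high
Not all that is in view belongs to the job. Of the things that look like the lid, the middle-sized one is meant.

How it is judged:
By the outcome, as a careful person would: the job done as asked, in the order asked, and still so for the second after the job is handed in, with the robot touching nothing.
Of bearing1, bearing2, bearing3, bearing4, bearing5 only 2 to 5 are there at a start; the rules pass over those that are not, and their reading is None.
At some moment in a run one of bearing1, bearing2, bearing3, bearing4, bearing5 may be knocked a few centimetres aside while the robot is not near it.
Once in a run the grip may slacken for a moment while it holds something.
It also fails if it takes over 210 s, if anything falls off the work surface, if the arm or the gripper's body presses on something with over 40 N, if the wrist force passes 120 N, or if a joint passes its speed limit or range.

## Working session

There is one attempt and no reset: what is moved stays moved. The work goes in short steps, Python scripts to look and compute and a tool call to move; the robot and the scene stay as the last step left them, time stands still between calls to the robot, and variables do not carry over. Pictures are saved under pics/ and viewed, and the job is handed in when it is done.

Besides the shell and the picture viewer there is one more tool, called after "Emit:" by a JSON object that holds its "name" and its "arguments", one argument or row to a line. apply_moves: Moves the arm, as the interface text tells. Its arguments: {"type":"object","properties":{"commands":{"type":"array","items":{"type":"object","properties":{"grip":{"type":"number"},"dp":{"type":"array","items":{"type":"number"}},"yaw":{"type":"number"}}}},"newtons":{"type":"number"}},"required":["commands"]}

```bash
ls; mkdir -p pics
python3 - <<'E'
from plant import get_state, capture
import cv2
print(get_state())
for n in ("scene","top"):
    c=capture(n); cv2.imwrite(f"pics/{n}0.png",c["color"][:,:,::-1]); print(n,c["camera_matrix"],c["xyz"],c["rotation"],[k for k in c])
E
```

```text
pics
{'time_s': 0.0, 'joints': array([-5.35639633e+01,  2.05923790e+01,  6.34321009e-01, -1.86559207e-02,
       -7.01365702e+01, -1.65076352e+01]), 'qd': array([ 0.03308495,  0.10386614,  0.05300635, -0.00637228,  0.02890648,
        0.01120878]), 'joint_torque': array([ 6.70111112e-04, -5.82719100e+01,  2.93068779e+01,  6.99743852e+00,
        6.96397852e-03, -1.84136634e-04]), 'tcp_pos': array([ 0.2298803 , -0.63413327,  0.2256208 ]), 'eef_rot': array([ 1.79904289e+02, -1.00755066e-02, -1.60077943e+02]), 'contact_force': array([ 0.1344562 ,  0.02504757, -0.36419397]), 'moment': array([ 0.03381184, -0.0081242 , -0.02392015]), 'gripper_width': 0.08729076178941994}
scene [[402.63353339   0.         323.06454422]
 [  0.         402.63353339 201.40607653]
 [  0.           0.           1.        ]] [1.1344437  0.05716719 0.9329458 ] [36.99120288  0.6843787  98.70203252] ['color', 'camera_matrix', 'xyz', 'rotation']
top [[469.62727655   0.         316.74890995]
 [  0.         469.62727655 197.54132352]
 [  0.           0.           1.        ]] [ 0.40681339 -0.04429738  1.45833009] [  3.32745782  -0.3640729  -91.23094211] ['color', 'camera_matrix', 'xyz', 'rotation']
```

View pics/scene0.png

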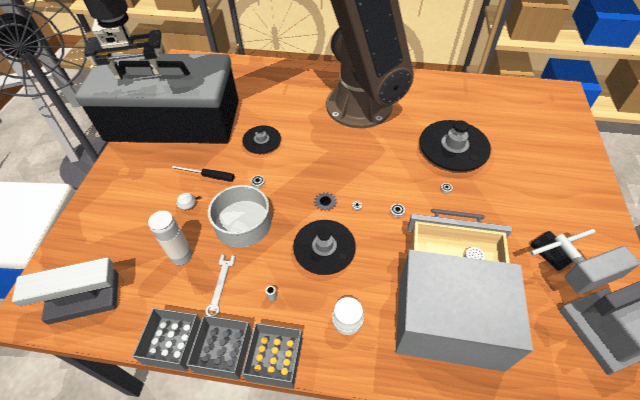

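View pics/top0.png

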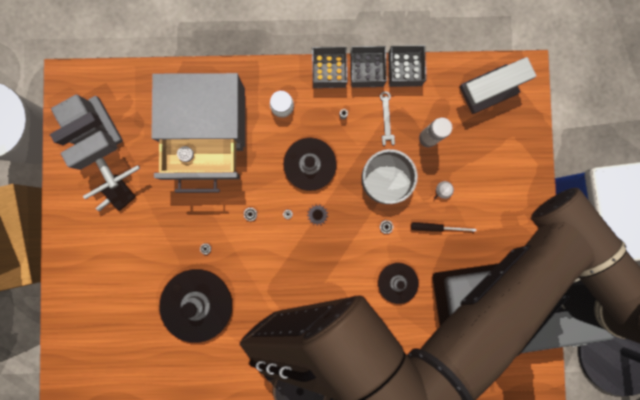

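```bash
cat > h.py <<'E'
import numpy as np, cv2
from scipy.spatial.transform import Rotation as R
from plant import get_state, capture
def cam(n):
    c=capture(n); c["R"]=R.from_euler("xyz",c["rotation"],degrees=True).as_matrix(); return c
def ray(c,u,v):
    K=c["camera_matrix"]; d=np.array([(u-K[0,2])/K[0,0],-(v-K[1,2])/K[1,1],-1.0]); d=c["R"]@d
    return np.array(c["xyz"]),d/np.linalg.norm(d)
def onz(c,u,v,z):
    o,d=ray(c,u,v); return o+d*(z-o[2])/d[2]
def proj(c,p):
    q=c["R"].T@(np.array(p)-c["xyz"]); K=c["camera_matrix"]
    return np.array([K[0,0]*q[0]/-q[2]+K[0,2],K[1,1]*-q[1]/-q[2]+K[1,2]])
def tri(c1,p1,c2,p2):
    o1,d1=ray(c1,*p1);o2,d2=ray(c2,*p2)
    A=np.stack([d1,-d2],1); t=np.linalg.lstsq(A,o2-o1,rcond=None)[0]
    a=o1+d1*t[0];b=o2+d2*t[1]; return (a+b)/2,np.linalg.norm(a-b)
def crop(c,x0,y0,x1,y1,s,name):
    im=cv2.resize(c["color"][y0:y1,x0:x1,::-1],None,fx=s,fy=s,interpolation=cv2.INTER_CUBIC); cv2.imwrite("pics/"+name+".png",im)
E
python3 - <<'E'
from h import *
s=cam("scene");t=cam("top")
crop(s,150,120,510,380,2.2,"s1"); crop(t,140,60,460,280,2.4,"t1")
for p in [(258,181),(357,205),(398,210),(447,188)]: print(onz(s,*p,0.01).round(3))
for p in [(386,227),(288,214),(251,214),(205,249)]: print(onz(t,*p,0.01).round(3))
# non-orange masks
for n,c in (("s",s),("t",t)):
    h=cv2.cvtColor(c["color"],cv2.COLOR_RGB2HSV); m=((h[...,1]<110)).astype(np.uint8)*255
    cv2.imwrite(f"pics/m{n}.png",m)
E
```

```text
[ 0.401 -0.263  0.01 ]
[0.448 0.039 0.01 ]
[0.449 0.155 0.01 ]
[0.348 0.293 0.01 ]
[ 0.395 -0.267  0.01 ]
[0.442 0.034 0.01 ]
[0.444 0.148 0.01 ]
[0.34  0.291 0.01 ]
```

View pics/s1.png

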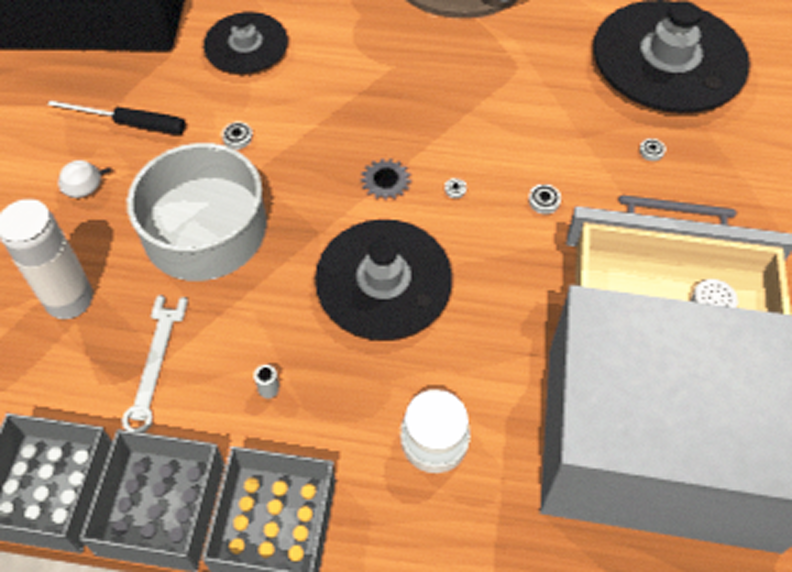

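View pics/t1.png

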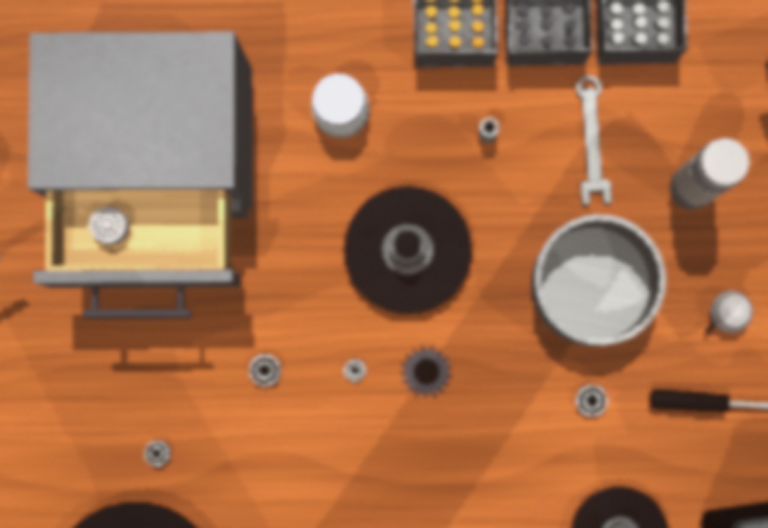

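View pics/ms.png

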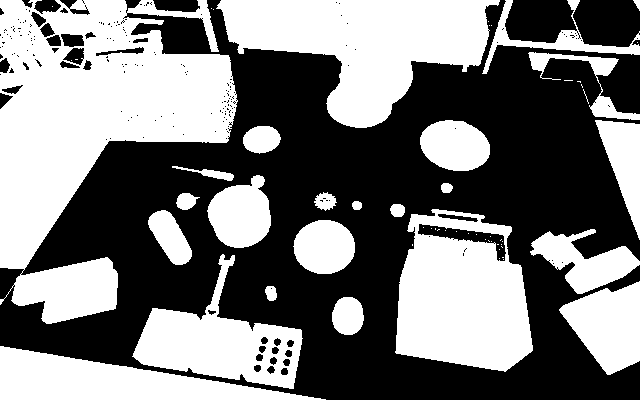

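View pics/mt.png

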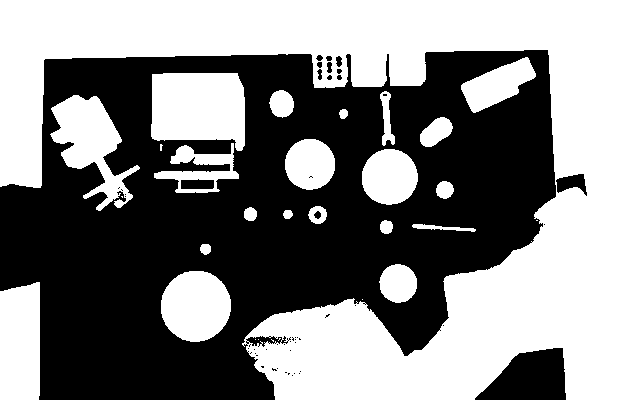

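```bash
cat >> h.py <<'E'
def blobs(c,sat=110,roi=None):
    h=cv2.cvtColor(c["color"],cv2.COLOR_RGB2HSV); m=((h[...,1]<sat)).astype(np.uint8)
    n,l,st,ce=cv2.connectedComponentsWithStats(m)
    return m,l,st,ce
def near(c,u,v,sat=110):
    m,l,st,ce=blobs(c,sat); k=[i for i in range(1,len(st)) if st[i][4]>8]
    i=min(k,key=lambda i:np.hypot(*(ce[i]-[u,v]))); 
    return ce[i],st[i],l==i
E
python3 - <<'E'
from h import *
s=cam("scene");t=cam("top")
names=["bA","bB","bC","bD","socket","cog"]
S=[(258,181),(357,205),(398,210),(447,188),(271,293),(325,201)]; T=[(386,227),(288,214),(251,214),(205,249),(343,113),(318,214)]
for n,a,b in zip(names,S,T):
    ca,sa,_=near(s,*a); cb,sb,_=near(t,*b)
    p,e=tri(s,ca,t,cb); print(n,ca.round(1),sa[2:],cb.round(1),sb[2:],p.round(4),round(e,4), onz(s,*ca,.008).round(4)[:2],onz(t,*cb,.008).round(4)[:2], "diam top",round(2*np.sqrt(sb[4]/np.pi)*(1.45)/469.6,4))
E
```

```text
bA [240.5 214. ] [  64   73 3297] [385.9 226.6] [ 13  14 147] [ 0.4039 -0.3196 -0.1656] 0.0544 [ 0.5242 -0.2828] [ 0.3967 -0.2668] diam top 0.0422
bB [356.5 205. ] [10  9 76] [287.4 213.9] [10  9 72] [0.4424 0.0369 0.0024] 0.0006 [0.4465 0.0373] [0.4423 0.0363] diam top 0.0296
bC [397.2 209.9] [ 15  13 163] [249.9 213.8] [ 13  14 147] [0.4452 0.1524 0.0052] 0.0006 [0.4473 0.1525] [0.4452 0.1518] diam top 0.0422
bD [446.2 187.5] [12 10 99] [205.2 248.6] [11 11 97] [0.341  0.2921 0.003 ] 0.001 [0.3452 0.2914] [0.3412 0.2905] diam top 0.0343
socket [270.7 292.7] [ 12  15 142] [343.1 113.4] [ 9 10 71] [ 0.7494 -0.1418  0.0214] 0.0011 [ 0.7436 -0.1442] [ 0.7527 -0.1433] diam top 0.0294
cog [324.9 200.9] [ 23  18 282] [317.3 214.4] [ 19  18 225] [ 4.389e-01 -5.560e-02  2.000e-04] 0.0007 [ 0.4447 -0.0543] [ 0.4388 -0.0559] diam top 0.0523
```

Run:
```python
from h import *
s=cam("scene");t=cam("top")
crop(s,200,170,370,280,4.5,"s2"); crop(t,280,130,430,220,5,"t2")
crop(s,395,200,525,290,6,"s3"); crop(t,145,130,250,220,6,"t3")
```

```text
(no output)
```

View pics/s2.png

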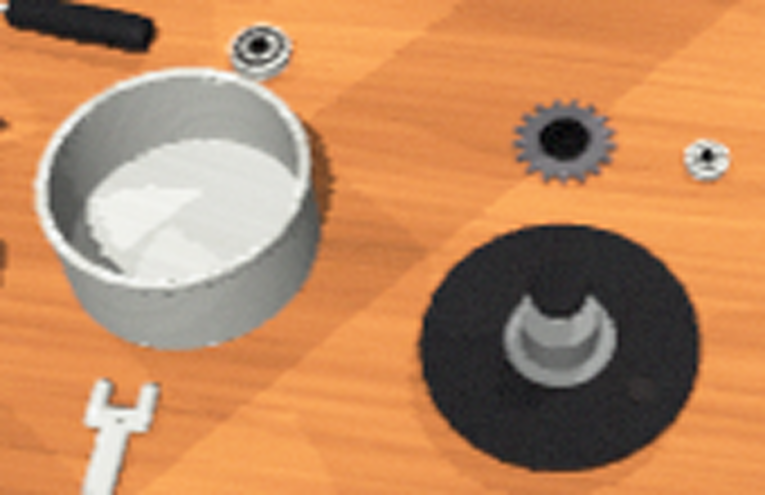

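View pics/t2.png

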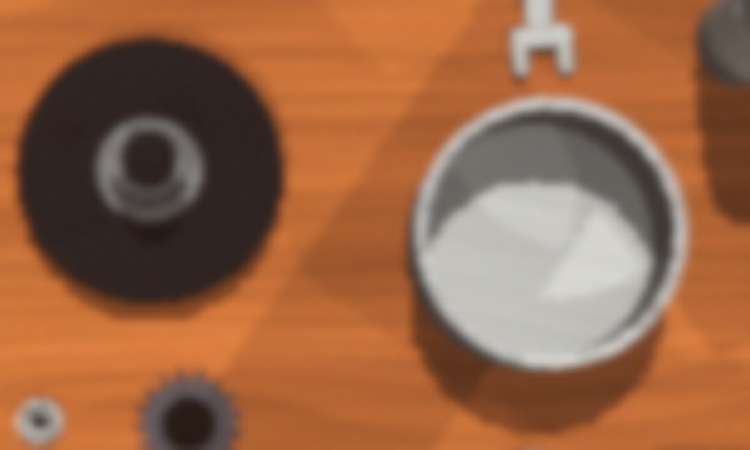

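View pics/s3.png

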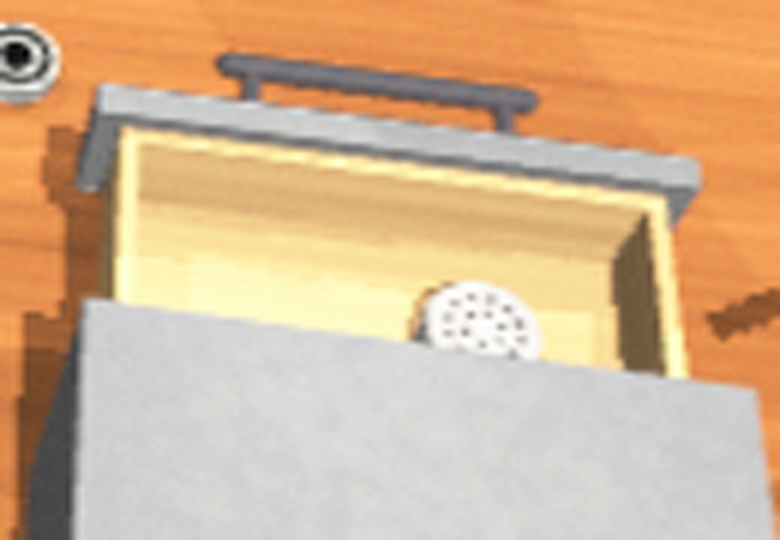

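View pics/t3.png

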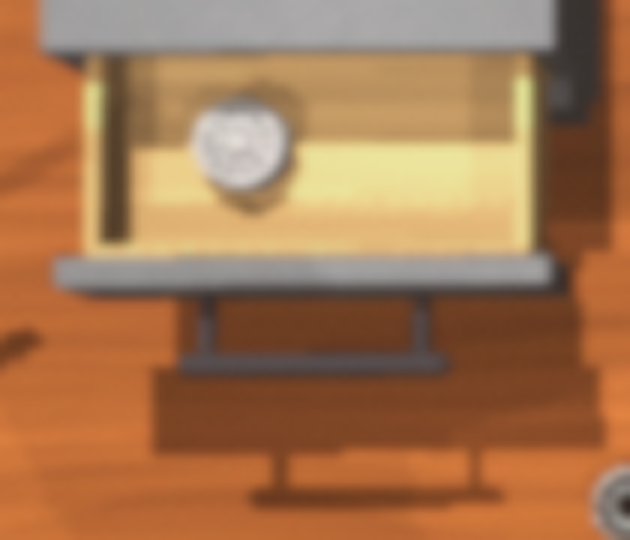

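Run:
```python
from h import *
s=cam("scene");t=cam("top")
f=lambda p,sc,o:((p[0]+.5)/sc-.5+o[0],(p[1]+.5)/sc-.5+o[1])
def T(p):return f(p,6,(145,130))
def S(p):return f(p,6,(395,200))
def both(n,ps,pt,z):
    e,er=tri(s,S(ps),t,T(pt)); print(n,e.round(4),round(er,4),"s",onz(s,*S(ps),z).round(4)[:2],"t",onz(t,*T(pt),z).round(4)[:2])
both("panelR(-y)",(100,88),(550,290),.138); both("panelL",(700,158),(55,290),.138)
both("cabR",(85,300),(553,50),.15); both("cabL",(755,390),(42,50),.15)
both("hR",(222,62),(447,363),.115); both("hL",(533,98),(183,365),.115)
both("tin",(482,322),(240,142),.107)
# can & lid contours
for n,c,pc,pl in (("s",s,(240,214),(324,246)),("t",t,(389,177),(309,164))):
    g=c["color"].astype(int)
    _,st,m=near(c,*pl)
    dark=(m&(g.max(2)<75)).astype(np.uint8); cs,_=cv2.findContours(cv2.morphologyEx(m.astype(np.uint8),cv2.MORPH_OPEN,np.ones((3,3))),cv2.RETR_EXTERNAL,cv2.CHAIN_APPROX_NONE)
    el=cv2.fitEllipse(max(cs,key=len)); print(n,"lid flange",np.round(el[0],2),np.round(el[1],1),onz(c,*el[0],.018).round(4))
    _,st,m=near(c,*pc); print("can blob",st,near(c,*pc)[0])
```

```text
panelR(-y) [0.5446 0.1738 0.1279] 0.0015 s [0.5519 0.1731] t [0.5436 0.1714]
panelL [0.5491 0.4062 0.1336] 0.0022 s [0.5522 0.4055] t [0.5484 0.4035]
cabR [0.6559 0.168  0.1458] 0.001 s [0.6584 0.1679] t [0.6551 0.1668]
cabL [0.6604 0.4068 0.1486] 0.0018 s [0.6611 0.4072] t [0.66   0.4054]
hR [0.5123 0.2261 0.1119] 0.0015 s [0.5145 0.2262] t [0.512  0.2247]
hL [0.5139 0.3516 0.1137] 0.0014 s [0.5148 0.3519] t [0.5137 0.3505]
tin [0.6213 0.325  0.1091] 0.0012 s [0.6199 0.3263] t [0.6216 0.325 ]
s lid flange [323.95 246.62] [53.4 60.7] [ 0.6012 -0.0332  0.018 ]
can blob [ 207  175   64   73 3297] [240.53563846 213.96117683]
t lid flange [309.51 163.84] [49.6 50.1] [ 0.5949 -0.0352  0.018 ]
can blob [ 362  149   56   56 2467] [389.22537495 176.51520065]
```

Run:
```python
from h import *
s=cam("scene");t=cam("top")
a=((173.5+.5)/4.5-.5+200,(180.5)/4.5-.5+170); b=(551/5-.5+280,233.5/5-.5+130)
print(tri(s,a,t,b),onz(s,*a,.071),onz(t,*b,.071))
# outer rim pts by ray from center (top) first transition orange->not
def fit(c,ctr,z,axis):
    m,l,st,ce=blobs(c); _,_,mm=near(c,*ctr); cs,_=cv2.findContours(mm.astype(np.uint8),cv2.RETR_EXTERNAL,cv2.CHAIN_APPROX_NONE)
    P=np.array([onz(c,*p,z)[:2] for p in max(cs,key=len)[:,0]])
    from scipy.optimize import least_squares
    # keep points away from nadir side (rim visible there)
    q=P.mean(0); k=(P-q)@axis>0.0; P=P[k]
    r=least_squares(lambda v:np.hypot(*(P-v[:2]).T)-v[2],[*q,.08],loss="soft_l1",f_scale=.002); return r.x.round(4)
print("top",fit(t,(389,177),.071,np.array([.5,-.8])))
ax=np.array([-1,-.3]); print("scene",fit(s,(240,214),.071,ax))
```

```text
(array([ 0.54692368, -0.27376182,  0.06183904]), np.float64(0.001168828307600881)) [ 0.55302182 -0.26969365  0.071     ] [ 0.54616746 -0.27282414  0.071     ]
top [ 0.5462 -0.2721  0.0816]
scene [ 0.5457 -0.2705  0.0804]
```

```bash
cat > plan.py <<'E'
# usage: plan.py x y z yaw [x y z yaw ...]; start from cmd.json; prints dp(mm) and yaw(rad)
import sys,json,numpy as np,os
from plant import get_state
c=json.load(open("cmd.json")) if os.path.exists("cmd.json") else [0.23,-0.635,0.227,-160.073]
a=list(map(float,sys.argv[1:]))
st=get_state(); print("t",st["time_s"],"meas",st["tcp_pos"].round(4),st["eef_rot"].round(1),"w",round(st["gripper_width"],4),"F",st["contact_force"].round(1),"cmd",np.round(c,4))
p=np.radians(c[3]); X=np.array([np.cos(p),np.sin(p),0]);Y=np.array([np.sin(p),-np.cos(p),0])
for i in range(0,len(a),4):
    d=np.array(a[i:i+3])-c[:3]; dy=(a[i+3]-c[3]+180)%360-180
    print("dp",[round(1000*d@X,1),round(1000*d@Y,1),round(-1000*d[2],1)],"yaw",round(-np.radians(dy),3),"len",round(1000*np.linalg.norm(d)))
E
cat > done.py <<'E'
# done.py dx dy dz yaw : apply executed last row to cmd.json
import sys,json,numpy as np,os
from plant import get_state
c=json.load(open("cmd.json")) if os.path.exists("cmd.json") else [0.23,-0.635,0.227,-160.073]
d=list(map(float,sys.argv[1:5])); p=np.radians(c[3])
X=np.array([np.cos(p),np.sin(p),0]);Y=np.array([np.sin(p),-np.cos(p),0])
n=np.array(c[:3])+(X*d[0]+Y*d[1])/1000; n[2]-=d[2]/1000
json.dump([*n,c[3]-np.degrees(d[3])],open("cmd.json","w"))
E
python3 plan.py .399 -.266 .227 -180 .399 -.266 .08 -180
```

```text
t 0.6 meas [ 0.23   -0.6346  0.2265] [ 180.     0.  -160.1] w 0.0877 F [-0.4  1.1  0.4] cmd [   0.23    -0.635    0.227 -160.073]
dp [np.float64(-284.6), np.float64(289.3), np.float64(-0.0)] yaw 0.348 len 406
dp [np.float64(-284.6), np.float64(289.3), np.float64(147.0)] yaw 0.348 len 432
```

Emit:
{"name": "apply_moves", "arguments": {
  "commands": [
    {"dp": [-285, 289, 0], "yaw": 0.348, "grip": 0.75},
    {"dp": [-285, 289, 0], "yaw": 0.348, "grip": 0.75},
    {"dp": [-285, 289, 0], "yaw": 0.348, "grip": 0.75},
    {"dp": [-285, 289, 0], "yaw": 0.348, "grip": 0.75},
    {"dp": [-285, 289, 0], "yaw": 0.348, "grip": 0.75},
    {"dp": [-285, 289, 0], "yaw": 0.348, "grip": 0.75},
    {"dp": [-285, 289, 0], "yaw": 0.348, "grip": 0.75},
    {"dp": [-285, 289, 147], "yaw": 0.348, "grip": 0.75},
    {"dp": [-285, 289, 147], "yaw": 0.348, "grip": 0.75},
    {"dp": [-285, 289, 147], "yaw": 0.348, "grip": 0.75},
    {"dp": [-285, 289, 147], "yaw": 0.348, "grip": 0.75}
  ],
  "newtons": 30
}}

```text
time_s: 1.98
tcp_pos: [0.3984, -0.2655, 0.0783]
eef_rot: [180.0, -0.2, 180.0]
contact_force: [0.4, -0.5, 0.4]
gripper_width: 0.0655
```

```bash
python3 done.py -285 289 147 0.348; python3 plan.py .399 -.266 .003 180
python3 - <<'E'
from h import *
s=cam("scene");t=cam("top")
crop(s,180,60,380,220,4,"s4"); crop(t,340,140,470,260,5,"t4")
p=get_state()["tcp_pos"]; print(proj(s,p),proj(t,p))
E
```

```text
t 1.975 meas [ 0.3984 -0.2655  0.0783] [180.   -0.2 180. ] w 0.0655 F [ 0.4 -0.5  0.4] cmd [ 3.994000e-01 -2.662000e-01  8.000000e-02 -1.800119e+02]
dp [np.float64(0.4), np.float64(0.2), np.float64(77.0)] yaw -0.0 len 77
[253.60386028 164.82491315] [389.42951511 225.46659655]
```

View pics/s4.png

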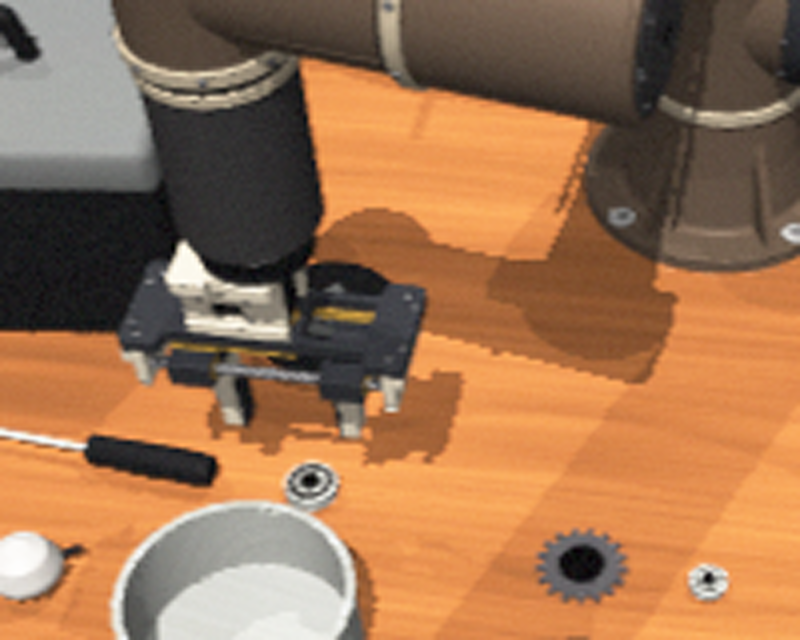

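View pics/t4.png

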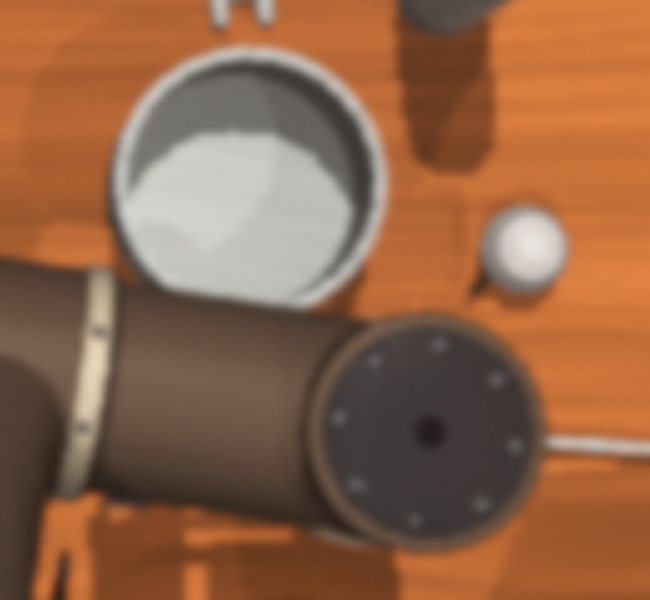

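Emit:
{"name": "apply_moves", "arguments": {
  "commands": [
    {"dp": [0, 0, 50], "yaw": 0, "grip": 0.75},
    {"dp": [0, 0, 76], "yaw": 0, "grip": 0.75},
    {"dp": [0, 0, 76], "yaw": 0, "grip": 0.75},
    {"dp": [0, 0, 76], "yaw": 0, "grip": 0.3},
    {"dp": [0, 0, 76], "yaw": 0, "grip": 0.3},
    {"dp": [0, 0, 76], "yaw": 0, "grip": 0.3},
    {"dp": [0, 0, 76], "yaw": 0, "grip": 0.3}
  ],
  "newtons": 30
}}

```text
time_s: 2.95
tcp_pos: [0.4001, -0.2659, 0.0045]
eef_rot: [-180.0, 0.1, -180.0]
contact_force: [-0.7, 1.2, 7.2]
gripper_width: 0.0383
```

```bash
python3 done.py 0 0 76 0; python3 plan.py .399 -.266 .12 180 .51 -.271 .12 180  .51 -.271 .015 180
```

```text
t 2.95 meas [ 0.4001 -0.2659  0.0045] [-1.8e+02  1.0e-01 -1.8e+02] w 0.0383 F [-0.7  1.2  7.2] cmd [ 3.994000e-01 -2.662000e-01  4.000000e-03 -1.800119e+02]
dp [np.float64(0.4), np.float64(0.2), np.float64(-116.0)] yaw -0.0 len 116
dp [np.float64(-110.6), np.float64(-4.8), np.float64(-116.0)] yaw -0.0 len 160
dp [np.float64(-110.6), np.float64(-4.8), np.float64(-11.0)] yaw -0.0 len 111
```

Emit:
{"name": "apply_moves", "arguments": {
  "commands": [
    {"dp": [0, 0, -60], "yaw": 0, "grip": 0.3},
    {"dp": [0, 0, -116], "yaw": 0, "grip": 0.3},
    {"dp": [-55, -2, -116], "yaw": 0, "grip": 0.3},
    {"dp": [-111, -5, -116], "yaw": 0, "grip": 0.3},
    {"dp": [-111, -5, -116], "yaw": 0, "grip": 0.3}
  ]
}}

```text
time_s: 3.58
tcp_pos: [0.5137, -0.2709, 0.1193]
eef_rot: [-180.0, 0.1, -179.9]
contact_force: [-1.9, 0.4, -1.7]
gripper_width: 0.0389
```

```bash
python3 done.py -111 -5 -116 0; python3 plan.py
python3 - <<'E'
from h import *
s=cam("scene")
crop(s,180,100,330,260,4,"s5")
E
```

```text
t 3.575 meas [ 0.5137 -0.2709  0.1193] [-1.800e+02  1.000e-01 -1.799e+02] w 0.0389 F [-1.9  0.4 -1.7] cmd [ 5.104000e-01 -2.712000e-01  1.200000e-01 -1.800119e+02]
```

View pics/s5.png

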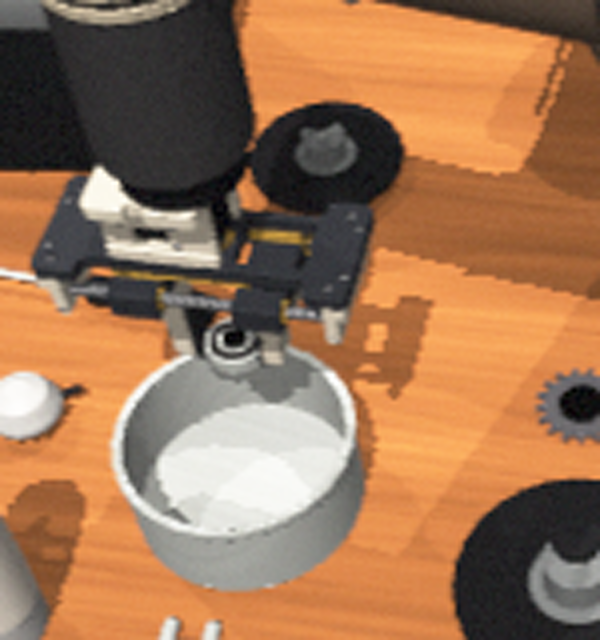

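Emit:
{"name": "apply_moves", "arguments": {
  "commands": [
    {"dp": [0, 0, 55], "yaw": 0, "grip": 0.3},
    {"dp": [0, 0, 103], "yaw": 0, "grip": 0.3},
    {"dp": [0, 0, 103], "yaw": 0, "grip": 0.3},
    {"dp": [0, 0, 103], "yaw": 0, "grip": 0.6},
    {"dp": [0, 0, 103], "yaw": 0, "grip": 0.6},
    {"dp": [0, 0, 50], "yaw": 0, "grip": 0.6},
    {"dp": [0, 0, 0], "yaw": 0, "grip": 0.6},
    {"dp": [0, 0, -40], "yaw": 0, "grip": 0.6}
  ]
}}

```text
time_s: 4.62
tcp_pos: [0.511, -0.271, 0.1638]
eef_rot: [-179.9, 0.2, -180.0]
contact_force: [0.8, -0.1, -0.4]
gripper_width: 0.0526
```

```bash
python3 done.py 0 0 -40 0; python3 plan.py .444 .037 .16 -90  .444 .037 .06 -90
python3 - <<'E'
from h import *
s=cam("scene");t=cam("top")
crop(s,180,100,480,260,2.6,"s6")
for a,b in (((357,205),(288,214)),((398,210),(251,214)),((447,188),(205,249))):
    ca,_,_=near(s,*a); cb,_,_=near(t,*b); print(ca.round(1),cb.round(1),tri(s,ca,t,cb)[0].round(3))
E
```

```text
t 4.625 meas [ 0.511  -0.271   0.1638] [-179.9    0.2 -180. ] w 0.0526 F [ 0.8 -0.1 -0.4] cmd [ 5.104000e-01 -2.712000e-01  1.600000e-01 -1.800119e+02]
dp [np.float64(66.5), np.float64(308.2), np.float64(0.0)] yaw -1.571 len 315
dp [np.float64(66.5), np.float64(308.2), np.float64(100.0)] yaw -1.571 len 331
[356.5 205. ] [287.4 213.9] [0.442 0.037 0.002]
[397.2 209.9] [249.9 213.8] [0.445 0.153 0.005]
[446.2 187.5] [205.2 248.7] [0.341 0.292 0.003]
```

View pics/s6.png

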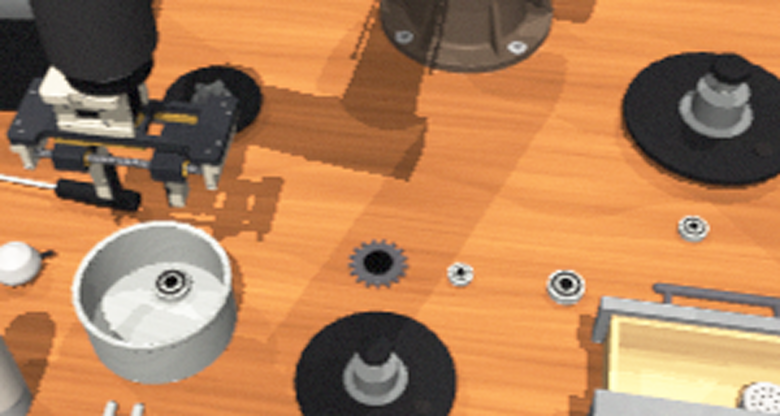

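```bash
python3 plan.py .444 .037 .16 -108  .444 .037 .05 -108 .444 .037 .003 -108
```

```text
t 4.725 meas [ 0.5134 -0.2718  0.1667] [-179.8    0.6 -180. ] w 0.0527 F [ 0.1 -0.7  0.9] cmd [ 5.104000e-01 -2.712000e-01  1.600000e-01 -1.800119e+02]
dp [np.float64(66.5), np.float64(308.2), np.float64(0.0)] yaw -1.257 len 315
dp [np.float64(66.5), np.float64(308.2), np.float64(110.0)] yaw -1.257 len 334
dp [np.float64(66.5), np.float64(308.2), np.float64(157.0)] yaw -1.257 len 352
```

Emit:
{"name": "apply_moves", "arguments": {
  "commands": [
    {"dp": [66, 308, 0], "yaw": -1.257, "grip": 0.57},
    {"dp": [66, 308, 0], "yaw": -1.257, "grip": 0.57},
    {"dp": [66, 308, 0], "yaw": -1.257, "grip": 0.57},
    {"dp": [66, 308, 0], "yaw": -1.257, "grip": 0.57},
    {"dp": [66, 308, 0], "yaw": -1.257, "grip": 0.57},
    {"dp": [66, 308, 0], "yaw": -1.257, "grip": 0.57},
    {"dp": [66, 308, 50], "yaw": -1.257, "grip": 0.57},
    {"dp": [66, 308, 100], "yaw": -1.257, "grip": 0.57},
    {"dp": [66, 308, 120], "yaw": -1.257, "grip": 0.57},
    {"dp": [66, 308, 120], "yaw": -1.257, "grip": 0.57}
  ]
}}

```text
time_s: 5.98
tcp_pos: [0.4437, 0.0368, 0.0391]
eef_rot: [179.9, -0.1, -108.0]
contact_force: [0.1, -0.6, -0.3]
gripper_width: 0.0498
```

```bash
python3 done.py 66 308 120 -1.257; python3 plan.py .444 .037 .004 -108
python3 - <<'E'
from h import *
s=cam("scene")
crop(s,280,120,430,240,5,"s7"); print(near(s,357,205)[0:2],near(s,398,210)[0])
E
```

```text
t 5.975 meas [0.4437 0.0368 0.0391] [ 1.799e+02 -1.000e-01 -1.080e+02] w 0.0498 F [ 0.1 -0.6 -0.3] cmd [ 4.445000e-01  3.680000e-02  4.000000e-02 -1.079911e+02]
dp [np.float64(-0.0), np.float64(0.5), np.float64(36.0)] yaw 0.0 len 36
(array([397.15337423, 209.91411043]), array([390, 204,  15,  13, 163], dtype=int32)) [397.15337423 209.91411043]
```

View pics/s7.png

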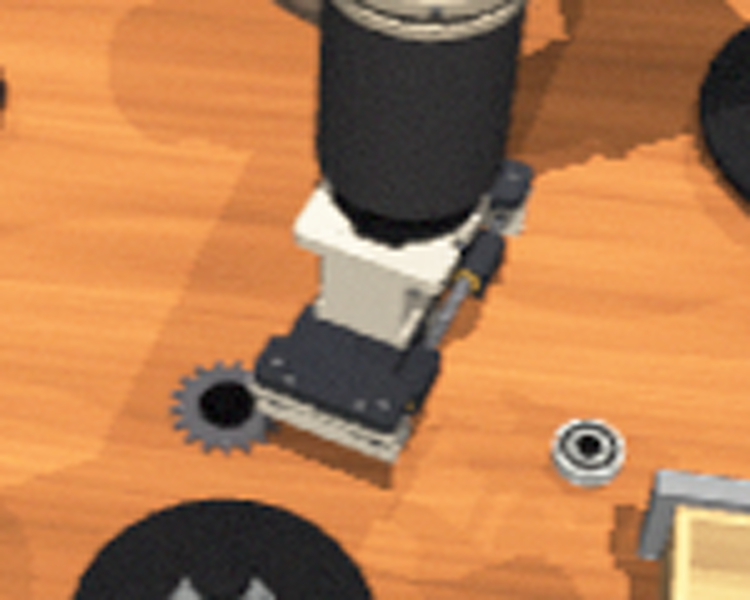

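Gripper hides bearing B but the pose agrees; descend and grip.

Emit:
{"name": "apply_moves", "arguments": {
  "commands": [
    {"dp": [0, 0, 36], "yaw": 0, "grip": 0.57},
    {"dp": [0, 0, 36], "yaw": 0, "grip": 0.57},
    {"dp": [0, 0, 36], "yaw": 0, "grip": 0.15},
    {"dp": [0, 0, 36], "yaw": 0, "grip": 0.15},
    {"dp": [0, 0, 36], "yaw": 0, "grip": 0.15},
    {"dp": [0, 0, 36], "yaw": 0, "grip": 0.15},
    {"dp": [0, 0, -25], "yaw": 0, "grip": 0.15},
    {"dp": [0, 0, -85], "yaw": 0, "grip": 0.15},
    {"dp": [0, 0, -85], "yaw": 0, "grip": 0.15}
  ]
}}

```text
time_s: 7.15
tcp_pos: [0.4474, 0.0385, 0.1294]
eef_rot: [-179.6, 0.4, -107.9]
contact_force: [0.2, 0.5, -1.1]
gripper_width: 0.0258
```

```bash
python3 done.py 0 0 -85 0; python3 plan.py .558 -.236 .125 -108 .558 -.236 .018 -108
```

```text
t 7.15 meas [0.4474 0.0385 0.1294] [-179.6    0.4 -107.9] w 0.0258 F [ 0.2  0.5 -1.1] cmd [ 4.445000e-01  3.680000e-02  1.250000e-01 -1.079911e+02]
dp [np.float64(224.4), np.float64(-192.2), np.float64(0.0)] yaw 0.0 len 295
dp [np.float64(224.4), np.float64(-192.2), np.float64(107.0)] yaw 0.0 len 314
```

Emit:
{"name": "apply_moves", "arguments": {
  "commands": [
    {"dp": [45, -38, 0], "yaw": 0, "grip": 0.15},
    {"dp": [90, -77, 0], "yaw": 0, "grip": 0.15},
    {"dp": [135, -115, 0], "yaw": 0, "grip": 0.15},
    {"dp": [180, -154, 0], "yaw": 0, "grip": 0.15},
    {"dp": [224, -192, 0], "yaw": 0, "grip": 0.15},
    {"dp": [224, -192, 0], "yaw": 0, "grip": 0.15},
    {"dp": [224, -192, 0], "yaw": 0, "grip": 0.15}
  ]
}}

```text
time_s: 8.02
tcp_pos: [0.5571, -0.2353, 0.1236]
eef_rot: [179.9, -0.0, -108.1]
contact_force: [0.0, 0.3, -0.4]
gripper_width: 0.0259
```

```bash
python3 done.py 224 -192 0 0; python3 plan.py;python3 - <<'E'
from h import *
s=cam("scene")
crop(s,180,100,430,260,3,"s8")
E
```

```text
t 8.025 meas [ 0.5571 -0.2353  0.1236] [ 179.9   -0.  -108.1] w 0.0259 F [ 0.   0.3 -0.4] cmd [   0.5579   -0.2355    0.125  -107.9911]
```

View pics/s8.png

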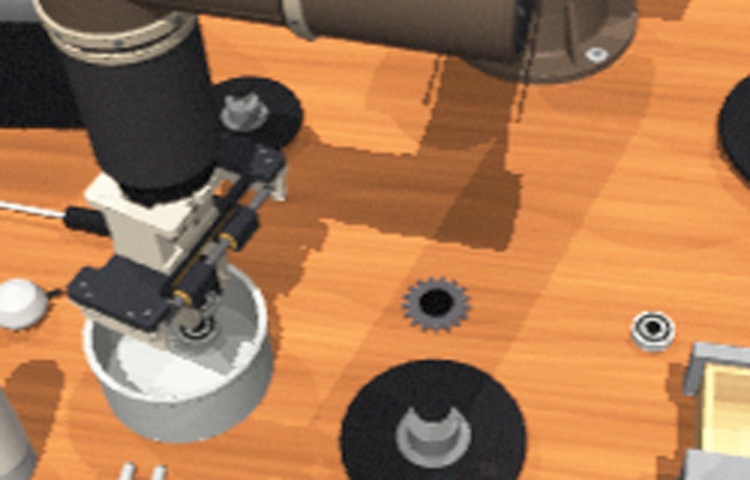

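Emit:
{"name": "apply_moves", "arguments": {
  "commands": [
    {"dp": [0, 0, 55], "yaw": 0, "grip": 0.15},
    {"dp": [0, 0, 106], "yaw": 0, "grip": 0.15},
    {"dp": [0, 0, 106], "yaw": 0, "grip": 0.15},
    {"dp": [0, 0, 106], "yaw": 0, "grip": 0.48},
    {"dp": [0, 0, 106], "yaw": 0, "grip": 0.48},
    {"dp": [0, 0, 50], "yaw": 0, "grip": 0.48},
    {"dp": [0, 0, 0], "yaw": 0, "grip": 0.48},
    {"dp": [0, 0, -35], "yaw": 0, "grip": 0.48}
  ]
}}

```text
time_s: 9.07
tcp_pos: [0.5592, -0.2353, 0.1646]
eef_rot: [-179.7, 0.1, -108.0]
contact_force: [1.4, 0.0, -0.3]
gripper_width: 0.0419
```

```bash
python3 done.py 0 0 -35 0; python3 plan.py .447 .152 .16 -90 .447 .152 .03 -90;python3 - <<'E'
from h import *
s=cam("scene");t=cam("top")
for a,b in (((398,210),(251,214)),((447,188),(205,249))):
    ca,_,_=near(s,*a); cb,_,_=near(t,*b); print(ca.round(1),cb.round(1),tri(s,ca,t,cb)[0].round(3))
crop(s,180,100,480,260,2.6,"s9")
E
```

```text
t 9.075 meas [ 0.5592 -0.2353  0.1646] [-1.797e+02  1.000e-01 -1.080e+02] w 0.0419 F [ 1.4  0.  -0.3] cmd [   0.5579   -0.2355    0.16   -107.9911]
dp [np.float64(-334.3), np.float64(225.2), np.float64(0.0)] yaw -0.314 len 403
dp [np.float64(-334.3), np.float64(225.2), np.float64(130.0)] yaw -0.314 len 424
[397.2 209.9] [249.9 213.8] [0.445 0.153 0.005]
[446.2 187.5] [205.1 248.6] [0.341 0.292 0.003]
```

View pics/s9.png

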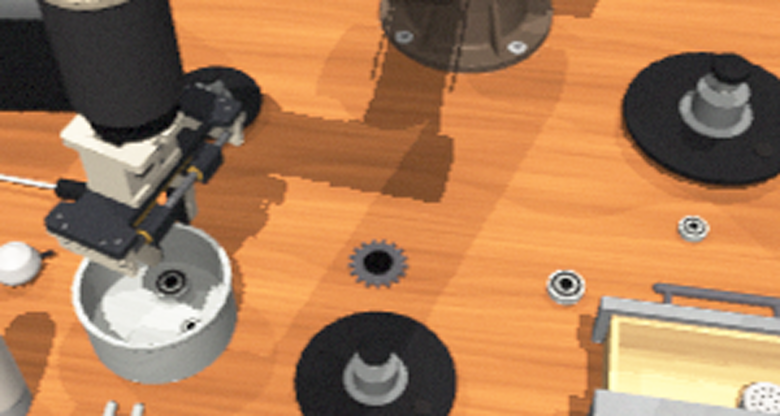

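```bash
python3 plan.py .446 .152 .16 -160 .446 .152 .04 -160
python3 - <<'E'
from h import *
s=cam("scene")
print(onz(s,190/2.6+180,326/2.6+100,.014),onz(s,172/2.6+180,282/2.6+100,.018))
E
```

```text
t 9.175 meas [ 0.561  -0.2358  0.1668] [-1.794e+02  1.000e-01 -1.079e+02] w 0.042 F [ 0.5 -0.2  0.9] cmd [   0.5579   -0.2355    0.16   -107.9911]
dp [np.float64(-334.0), np.float64(226.2), np.float64(0.0)] yaw 0.908 len 403
dp [np.float64(-334.0), np.float64(226.2), np.float64(120.0)] yaw 0.908 len 421
[ 0.56046158 -0.23593017  0.014     ] [ 0.51017599 -0.26856466  0.018     ]
```

Emit:
{"name": "apply_moves", "arguments": {
  "commands": [
    {"dp": [-334, 226, 0], "yaw": 0.908, "grip": 0.73},
    {"dp": [-334, 226, 0], "yaw": 0.908, "grip": 0.73},
    {"dp": [-334, 226, 0], "yaw": 0.908, "grip": 0.73},
    {"dp": [-334, 226, 0], "yaw": 0.908, "grip": 0.73},
    {"dp": [-334, 226, 0], "yaw": 0.908, "grip": 0.73},
    {"dp": [-334, 226, 0], "yaw": 0.908, "grip": 0.73},
    {"dp": [-334, 226, 0], "yaw": 0.908, "grip": 0.73},
    {"dp": [-334, 226, 60], "yaw": 0.908, "grip": 0.73},
    {"dp": [-334, 226, 110], "yaw": 0.908, "grip": 0.73},
    {"dp": [-334, 226, 110], "yaw": 0.908, "grip": 0.73}
  ]
}}

```text
time_s: 10.48
tcp_pos: [0.4437, 0.1507, 0.0471]
eef_rot: [-179.9, -0.4, -160.0]
contact_force: [-0.3, -0.1, 0.5]
gripper_width: 0.064
```

```bash
python3 done.py -334 226 110 .908; python3 plan.py .446 .152 .004 -160
python3 - <<'E'
from h import *
s=cam("scene")
crop(s,340,120,490,240,5,"s10")
E
```

```text
t 10.475 meas [0.4437 0.1507 0.0471] [-179.9   -0.4 -160. ] w 0.064 F [-0.3 -0.1  0.5] cmd [ 4.461000e-01  1.519000e-01  5.000000e-02 -1.600157e+02]
dp [np.float64(0.1), np.float64(0.1), np.float64(46.0)] yaw -0.0 len 46
```

View pics/s10.png

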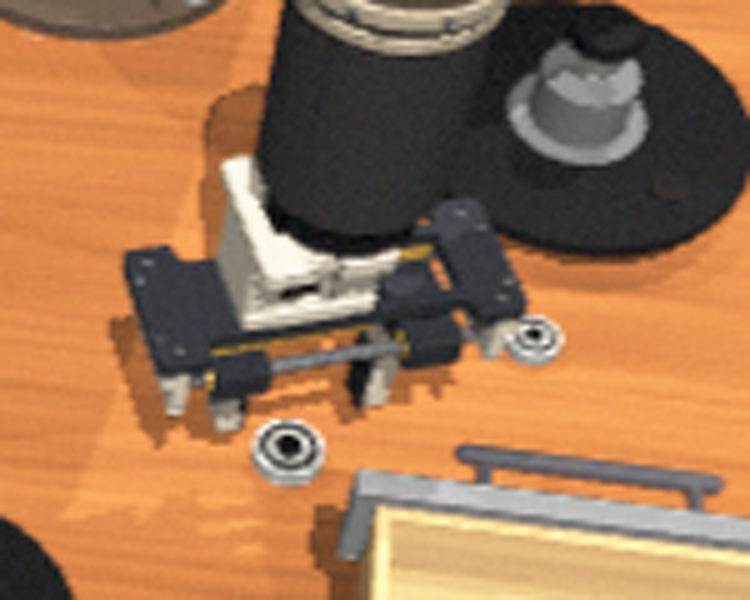

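Run:
```python
from h import *
s=cam("scene")
for p in [(.4437,.1507,.047),(.446,.152,.012),(.446,.152,.004)]:
    q=proj(s,p); print((q-[340,120])*5)
print(near(s,397,210)[0], onz(s,289/5+340,438/5+120,.012))
```

```text
[292.38784169 402.58074908]
[285.99849276 443.54151321]
[284.09115275 451.83039576]
[397.19753086 209.90740741] [0.44187745 0.15351109 0.012     ]
```

Emit:
{"name": "apply_moves", "arguments": {
  "commands": [
    {"dp": [0, 0, 46], "yaw": 0, "grip": 0.73},
    {"dp": [0, 0, 46], "yaw": 0, "grip": 0.73},
    {"dp": [0, 0, 46], "yaw": 0, "grip": 0.3},
    {"dp": [0, 0, 46], "yaw": 0, "grip": 0.3},
    {"dp": [0, 0, 46], "yaw": 0, "grip": 0.3},
    {"dp": [0, 0, 46], "yaw": 0, "grip": 0.3},
    {"dp": [0, 0, -15], "yaw": 0, "grip": 0.3},
    {"dp": [0, 0, -75], "yaw": 0, "grip": 0.3},
    {"dp": [0, 0, -75], "yaw": 0, "grip": 0.3}
  ]
}}

```text
time_s: 11.7
tcp_pos: [0.4487, 0.1543, 0.1296]
eef_rot: [179.8, 0.5, -160.0]
contact_force: [0.4, 0.2, -1.1]
gripper_width: 0.0385
```

```bash
python3 done.py 0 0 -75 0; python3 plan.py .5355 -.306 .125 -108
```

```text
t 11.7 meas [0.4487 0.1543 0.1296] [ 179.8    0.5 -160. ] w 0.0385 F [ 0.4  0.2 -1.1] cmd [ 4.461000e-01  1.519000e-01  1.250000e-01 -1.600157e+02]
dp [np.float64(72.5), np.float64(-460.9), np.float64(0.0)] yaw -0.908 len 467
```

Emit:
{"name": "apply_moves", "arguments": {
  "commands": [
    {"dp": [72, -461, 0], "yaw": -0.908, "grip": 0.3},
    {"dp": [72, -461, 0], "yaw": -0.908, "grip": 0.3},
    {"dp": [72, -461, 0], "yaw": -0.908, "grip": 0.3},
    {"dp": [72, -461, 0], "yaw": -0.908, "grip": 0.3},
    {"dp": [72, -461, 0], "yaw": -0.908, "grip": 0.3},
    {"dp": [72, -461, 0], "yaw": -0.908, "grip": 0.3},
    {"dp": [72, -461, 0], "yaw": -0.908, "grip": 0.3},
    {"dp": [72, -461, 0], "yaw": -0.908, "grip": 0.3},
    {"dp": [72, -461, 0], "yaw": -0.908, "grip": 0.3},
    {"dp": [72, -461, 0], "yaw": -0.908, "grip": 0.3}
  ]
}}

```text
time_s: 12.95
tcp_pos: [0.5351, -0.3061, 0.1233]
eef_rot: [179.9, 0.0, -108.1]
contact_force: [-1.1, 0.6, -1.6]
gripper_width: 0.0391
```

```bash
python3 done.py 72 -461 0 -.908; python3 plan.py;python3 - <<'E'
from h import *
s=cam("scene")
crop(s,180,100,430,260,3,"s11")
E
```

```text
t 12.95 meas [ 0.5351 -0.3061  0.1233] [ 179.9    0.  -108.1] w 0.0391 F [-1.1  0.6 -1.6] cmd [   0.536    -0.3059    0.125  -107.9911]
```

View pics/s11.png

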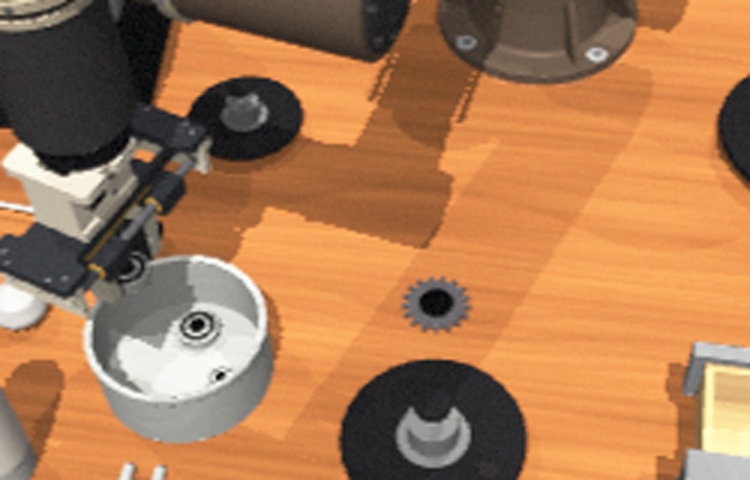

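Run:
```python
from h import *
s=cam("scene");t=cam("top")
print(onz(s,161.5,221,.17),onz(t,442,128,.17))
```

```text
[ 0.67644702 -0.39842847  0.17      ] [ 0.66755375 -0.40594909  0.17      ]
```

Emit:
{"name": "apply_moves", "arguments": {
  "commands": [
    {"dp": [0, 0, 55], "yaw": 0, "grip": 0.3},
    {"dp": [0, 0, 106], "yaw": 0, "grip": 0.3},
    {"dp": [0, 0, 106], "yaw": 0, "grip": 0.3},
    {"dp": [0, 0, 106], "yaw": 0, "grip": 0.58},
    {"dp": [0, 0, 106], "yaw": 0, "grip": 0.58},
    {"dp": [0, 0, 50], "yaw": 0, "grip": 0.58},
    {"dp": [0, 0, 0], "yaw": 0, "grip": 0.58},
    {"dp": [0, 0, -35], "yaw": 0, "grip": 0.58}
  ]
}}

```text
time_s: 14.1
tcp_pos: [0.5367, -0.3053, 0.1627]
eef_rot: [-179.8, 0.0, -108.0]
contact_force: [0.4, 0.3, -0.3]
gripper_width: 0.051
```

```bash
python3 done.py 0 0 -35 0
python3 - <<'E'
from h import *
s=cam("scene");t=cam("top")
for a,b in (((447,188),(205,249)),):
    ca,_,_=near(s,*a); cb,_,_=near(t,*b); print(ca.round(1),cb.round(1),tri(s,ca,t,cb)[0].round(3))
crop(s,180,100,480,260,2.6,"s12")
E
python3 plan.py .343 .2915 .16 -144 .343 .2915 .05 -144
```

```text
[446.2 187.5] [205.1 248.7] [0.341 0.292 0.003]
t 14.2 meas [ 0.5385 -0.306   0.165 ] [-179.5   -0.  -107.9] w 0.0509 F [0.4 0.  0.3] cmd [   0.536    -0.3059    0.16   -107.9911]
dp [np.float64(-508.6), np.float64(368.1), np.float64(0.0)] yaw 0.628 len 628
dp [np.float64(-508.6), np.float64(368.1), np.float64(110.0)] yaw 0.628 len 637
```

View pics/s12.png

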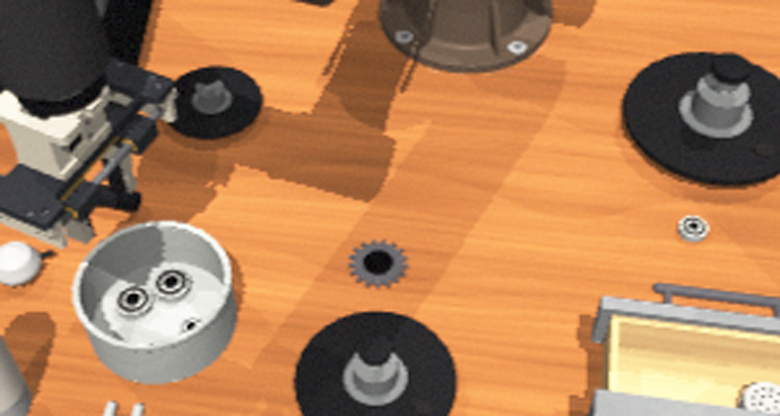

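Run:
```python
from h import *
s=cam("scene");t=cam("top")
print(onz(t,195.8,306,.02), near(t,196,306)[1], onz(s,455,145,.02), onz(s,460,128,.09))
```

```text
[0.16965922 0.31730467 0.02      ] [200 244  11  11  99] [0.17655827 0.32088098 0.02      ] [0.17488807 0.31862192 0.09      ]
```

```bash
python3 plan.py .343 .2915 .16 -160 .343 .2915 .05 -160
```

```text
t 14.3 meas [ 0.5363 -0.3051  0.1606] [-179.9    0.  -108. ] w 0.0506 F [-1.   0.4 -0.3] cmd [   0.536    -0.3059    0.16   -107.9911]
dp [np.float64(-508.6), np.float64(368.1), np.float64(0.0)] yaw 0.908 len 628
dp [np.float64(-508.6), np.float64(368.1), np.float64(110.0)] yaw 0.908 len 637
```

Emit:
{"name": "apply_moves", "arguments": {
  "commands": [
    {"dp": [-509, 368, 0], "yaw": 0.908, "grip": 0.62},
    {"dp": [-509, 368, 0], "yaw": 0.908, "grip": 0.62},
    {"dp": [-509, 368, 0], "yaw": 0.908, "grip": 0.62},
    {"dp": [-509, 368, 0], "yaw": 0.908, "grip": 0.62},
    {"dp": [-509, 368, 0], "yaw": 0.908, "grip": 0.62},
    {"dp": [-509, 368, 0], "yaw": 0.908, "grip": 0.62},
    {"dp": [-509, 368, 0], "yaw": 0.908, "grip": 0.62},
    {"dp": [-509, 368, 0], "yaw": 0.908, "grip": 0.62},
    {"dp": [-509, 368, 0], "yaw": 0.908, "grip": 0.62},
    {"dp": [-509, 368, 0], "yaw": 0.908, "grip": 0.62},
    {"dp": [-509, 368, 0], "yaw": 0.908, "grip": 0.62},
    {"dp": [-509, 368, 50], "yaw": 0.908, "grip": 0.62}
  ]
}}

```text
time_s: 15.8
tcp_pos: [0.3435, 0.2969, 0.1107]
eef_rot: [179.8, 0.3, -159.8]
contact_force: [-0.6, -0.3, -1.8]
gripper_width: 0.0541
```

```bash
python3 done.py -509 368 50 .908
python3 - <<'E'
from h import *
s=cam("scene")
ca,st,_=near(s,447,188); print(ca,st)
crop(s,380,90,530,210,5,"s13")
E
python3 plan.py .343 .2915 .004 -160
```

```text
[446.23469388 187.45918367] [441 183  12  10  98]
t 15.85 meas [0.3404 0.2908 0.103 ] [-179.8   -0.3 -160. ] w 0.054 F [-3.4 -4.1 -6.8] cmd [ 3.432000e-01  2.919000e-01  1.100000e-01 -1.600157e+02]
dp [np.float64(0.3), np.float64(-0.3), np.float64(106.0)] yaw -0.0 len 106
```

View pics/s13.png

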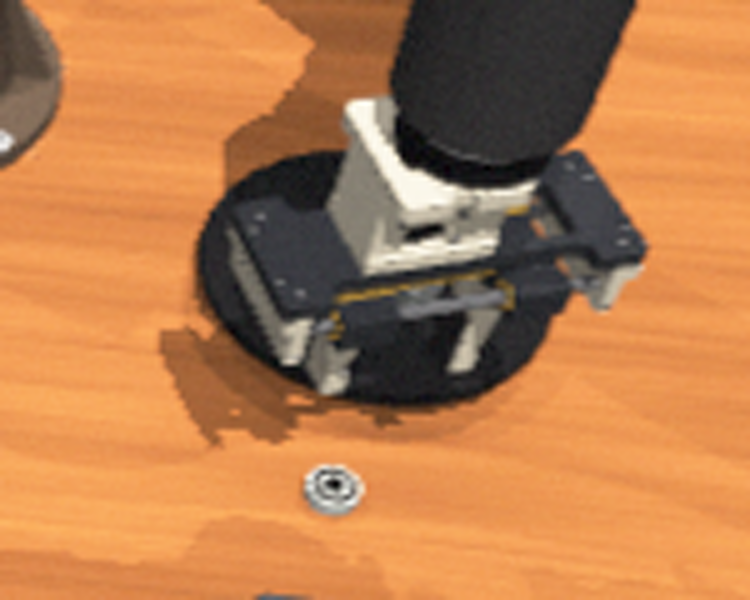

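Run:
```python
from h import *
s=cam("scene")
for p in [(.3404,.2908,.103),(.343,.2915,.01),(.343,.2915,.0)]: print(proj(s,p),(proj(s,p)-[380,90])*5)
```

```text
[453.93951233 164.46858903] [369.69756167 372.34294513]
[446.38154014 186.50468657] [331.90770072 482.52343286]
[445.59507318 188.63829072] [327.9753659 493.1914536]
```

Emit:
{"name": "apply_moves", "arguments": {
  "commands": [
    {"dp": [0, 0, 40], "yaw": 0, "grip": 0.7},
    {"dp": [0, 0, 75], "yaw": 0, "grip": 0.7},
    {"dp": [0, 0, 75], "yaw": 0, "grip": 0.7},
    {"dp": [0, 0, 75], "yaw": 0, "grip": 0.7}
  ]
}}

```text
time_s: 16.4
tcp_pos: [0.3438, 0.2926, 0.0359]
eef_rot: [180.0, 0.0, -160.0]
contact_force: [-0.1, 0.1, -0.3]
gripper_width: 0.0609
```

```bash
python3 done.py 0 0 75 0
python3 - <<'E'
from h import *
st=get_state();p=st["tcp_pos"]
s=cam("scene")
crop(s,400,120,500,210,7,"s14");print(p,(proj(s,p)-[400,120])*7)
E
```

```text
[0.34384125 0.29264682 0.0359236 ] [342.1998684  427.71343667]
```

View pics/s14.png

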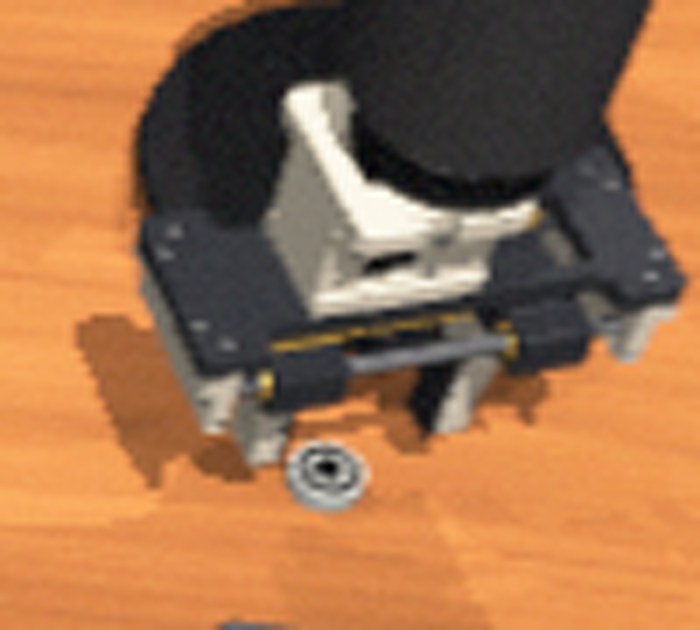

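Emit:
{"name": "apply_moves", "arguments": {
  "commands": [
    {"dp": [0, 0, 31], "yaw": 0, "grip": 0.7},
    {"dp": [0, 0, 31], "yaw": 0, "grip": 0.7},
    {"dp": [0, 0, 31], "yaw": 0, "grip": 0.2},
    {"dp": [0, 0, 31], "yaw": 0, "grip": 0.2},
    {"dp": [0, 0, 31], "yaw": 0, "grip": 0.2},
    {"dp": [0, 0, 31], "yaw": 0, "grip": 0.2},
    {"dp": [0, 0, 31], "yaw": 0, "grip": 0.2},
    {"dp": [0, 0, -30], "yaw": 0, "grip": 0.2},
    {"dp": [0, 0, -90], "yaw": 0, "grip": 0.2},
    {"dp": [0, 0, -90], "yaw": 0, "grip": 0.2}
  ]
}}

```text
time_s: 17.7
tcp_pos: [0.3448, 0.2949, 0.1291]
eef_rot: [179.7, 0.4, -160.0]
contact_force: [-0.0, 0.7, -1.9]
gripper_width: 0.0305
```

```bash
python3 done.py 0 0 -90 0; python3 plan.py .582 -.258 .125 -160
```

```text
t 17.7 meas [0.3448 0.2949 0.1291] [ 179.7    0.4 -160. ] w 0.0305 F [-0.   0.7 -1.9] cmd [ 3.432000e-01  2.919000e-01  1.250000e-01 -1.600157e+02]
dp [np.float64(-36.5), np.float64(-598.4), np.float64(0.0)] yaw -0.0 len 599
```

Emit:
{"name": "apply_moves", "arguments": {
  "commands": [
    {"dp": [-36, -598, 0], "yaw": 0, "grip": 0.2},
    {"dp": [-36, -598, 0], "yaw": 0, "grip": 0.2},
    {"dp": [-36, -598, 0], "yaw": 0, "grip": 0.2},
    {"dp": [-36, -598, 0], "yaw": 0, "grip": 0.2},
    {"dp": [-36, -598, 0], "yaw": 0, "grip": 0.2},
    {"dp": [-36, -598, 0], "yaw": 0, "grip": 0.2},
    {"dp": [-36, -598, 0], "yaw": 0, "grip": 0.2},
    {"dp": [-36, -598, 0], "yaw": 0, "grip": 0.2},
    {"dp": [-36, -598, 0], "yaw": 0, "grip": 0.2},
    {"dp": [-36, -598, 0], "yaw": 0, "grip": 0.2},
    {"dp": [-36, -598, 0], "yaw": 0, "grip": 0.2},
    {"dp": [-36, -598, 0], "yaw": 0, "grip": 0.2}
  ]
}}

```text
time_s: 19.2
tcp_pos: [0.5806, -0.2571, 0.1235]
eef_rot: [179.9, -0.1, -160.1]
contact_force: [0.5, -0.5, -0.6]
gripper_width: 0.0307
```

```bash
python3 done.py -36 -598 0 0; python3 plan.py;python3 - <<'E'
from h import *
s=cam("scene")
crop(s,180,100,430,260,3,"s15")
E
```

```text
t 19.2 meas [ 0.5806 -0.2571  0.1235] [ 1.799e+02 -1.000e-01 -1.601e+02] w 0.0307 F [ 0.5 -0.5 -0.6] cmd [ 5.814000e-01 -2.578000e-01  1.250000e-01 -1.600157e+02]
```

View pics/s15.png

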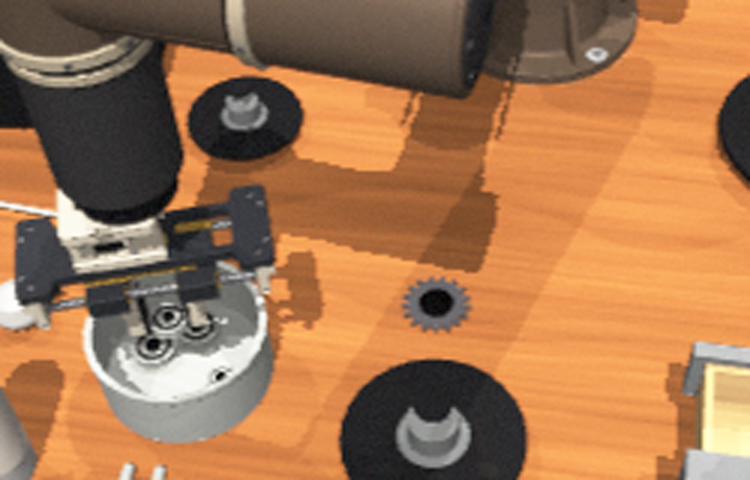

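Emit:
{"name": "apply_moves", "arguments": {
  "commands": [
    {"dp": [0, 0, 55], "yaw": 0, "grip": 0.2},
    {"dp": [0, 0, 106], "yaw": 0, "grip": 0.2},
    {"dp": [0, 0, 106], "yaw": 0, "grip": 0.2},
    {"dp": [0, 0, 106], "yaw": 0, "grip": 0.5},
    {"dp": [0, 0, 106], "yaw": 0, "grip": 0.5},
    {"dp": [0, 0, 50], "yaw": 0, "grip": 0.5},
    {"dp": [0, 0, 0], "yaw": 0, "grip": 0.5},
    {"dp": [0, 0, -75], "yaw": 0, "grip": 0.5},
    {"dp": [0, 0, -75], "yaw": 0, "grip": 0.5}
  ]
}}

```text
time_s: 20.38
tcp_pos: [0.5837, -0.2579, 0.206]
eef_rot: [-179.7, 0.5, -160.0]
contact_force: [-1.0, -0.6, -0.6]
gripper_width: 0.0438
```

```bash
python3 done.py 0 0 -75 0; python3 plan.py .621 .3255 .2 -180 .621 .3255 .15 -180;python3 - <<'E'
from h import *
s=cam("scene");t=cam("top")
crop(s,180,100,480,260,2.6,"s16")
cv2.imwrite("pics/t16.png",t["color"][:,:,::-1])
E
```

```text
t 20.375 meas [ 0.5837 -0.2579  0.206 ] [-179.7    0.5 -160. ] w 0.0438 F [-1.  -0.6 -0.6] cmd [   0.5814   -0.2578    0.2    -160.0157]
dp [np.float64(-236.5), np.float64(534.7), np.float64(0.0)] yaw 0.349 len 585
dp [np.float64(-236.5), np.float64(534.7), np.float64(50.0)] yaw 0.349 len 587
```

View pics/s16.png

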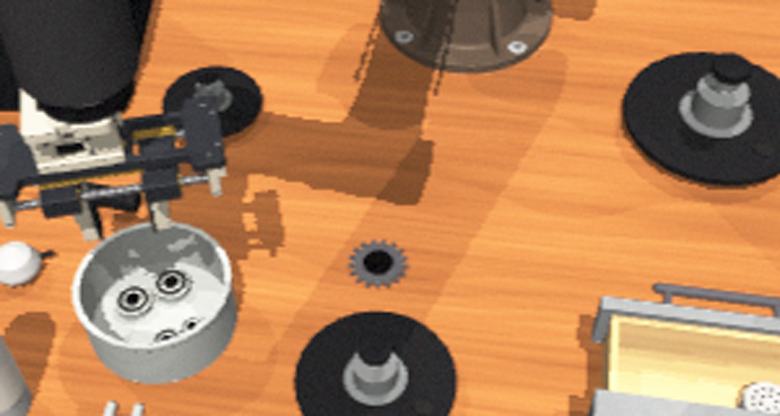

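View pics/t16.png

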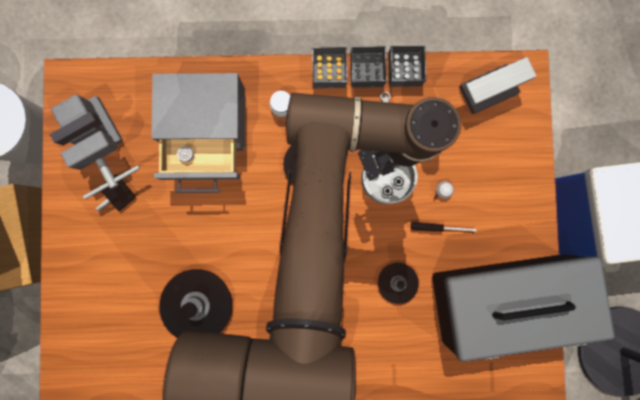

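Emit:
{"name": "apply_moves", "arguments": {
  "commands": [
    {"dp": [-236, 535, 0], "yaw": 0.349, "grip": 0.66},
    {"dp": [-236, 535, 0], "yaw": 0.349, "grip": 0.66},
    {"dp": [-236, 535, 0], "yaw": 0.349, "grip": 0.66},
    {"dp": [-236, 535, 0], "yaw": 0.349, "grip": 0.66},
    {"dp": [-236, 535, 0], "yaw": 0.349, "grip": 0.66},
    {"dp": [-236, 535, 0], "yaw": 0.349, "grip": 0.66},
    {"dp": [-236, 535, 0], "yaw": 0.349, "grip": 0.66},
    {"dp": [-236, 535, 0], "yaw": 0.349, "grip": 0.66},
    {"dp": [-236, 535, 0], "yaw": 0.349, "grip": 0.66},
    {"dp": [-236, 535, 0], "yaw": 0.349, "grip": 0.66},
    {"dp": [-236, 535, 40], "yaw": 0.349, "grip": 0.66},
    {"dp": [-236, 535, 40], "yaw": 0.349, "grip": 0.66}
  ]
}}

```text
time_s: 21.98
tcp_pos: [0.6179, 0.3244, 0.1548]
eef_rot: [-179.7, -0.4, 180.0]
contact_force: [0.5, -1.0, 0.2]
gripper_width: 0.058
```

```bash
python3 done.py -236 535 40 .349; python3 plan.py .621 .3255 .095 -180;python3 - <<'E'
from h import *
s=cam("scene")
crop(s,380,120,540,300,4,"s17"); print((proj(s,get_state()["tcp_pos"])-[380,120])*4)
E
```

```text
t 21.975 meas [0.6179 0.3244 0.1548] [-179.7   -0.4  180. ] w 0.058 F [ 0.5 -1.   0.2] cmd [ 6.204000e-01  3.256000e-01  1.600000e-01 -1.800119e+02]
dp [np.float64(-0.6), np.float64(-0.1), np.float64(65.0)] yaw -0.0 len 65
[402.83347582 486.54478483]
```

View pics/s17.png

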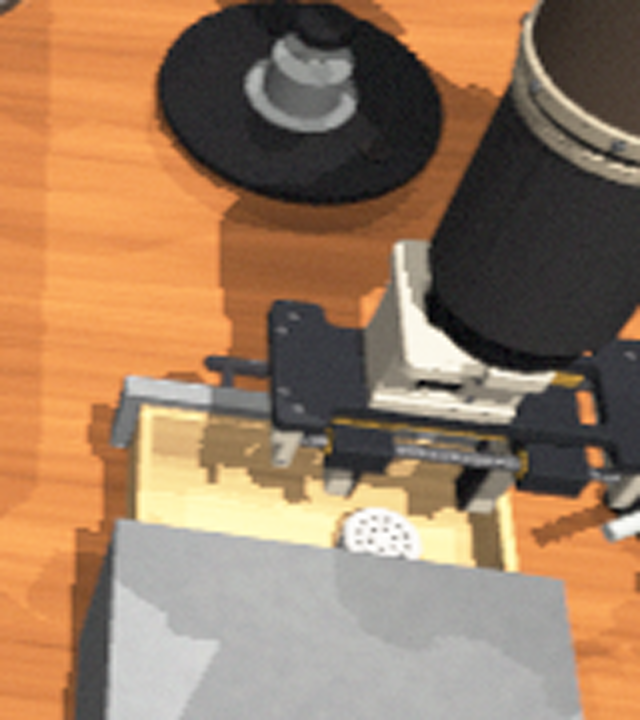

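Emit:
{"name": "apply_moves", "arguments": {
  "commands": [
    {"dp": [0, 0, 40], "yaw": 0, "grip": 0.66},
    {"dp": [0, 0, 65], "yaw": 0, "grip": 0.66},
    {"dp": [0, 0, 65], "yaw": 0, "grip": 0.66},
    {"dp": [0, 0, 65], "yaw": 0, "grip": 0.66}
  ]
}}

```text
time_s: 22.52
tcp_pos: [0.6216, 0.3262, 0.0968]
eef_rot: [179.9, 0.1, 180.0]
contact_force: [-0.3, -0.2, 0.5]
gripper_width: 0.0579
```

```bash
python3 done.py 0 0 65 0; python3 plan.py ;python3 - <<'E'
from h import *
s=cam("scene")
crop(s,380,120,540,300,4,"s18"); print((proj(s,get_state()["tcp_pos"])-[380,120])*4)
E
```

```text
t 22.525 meas [0.6216 0.3262 0.0968] [1.799e+02 1.000e-01 1.800e+02] w 0.0579 F [-0.3 -0.2  0.5] cmd [ 6.204000e-01  3.256000e-01  9.500000e-02 -1.800119e+02]
[375.1198004  544.05656399]
```

View pics/s18.png

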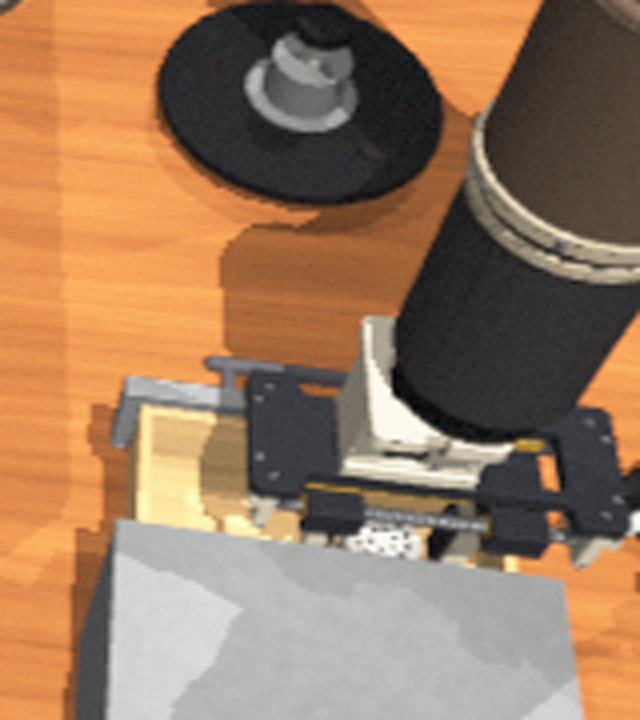

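Tin visible between the fingers at about (385,543). Grip.

Emit:
{"name": "apply_moves", "arguments": {
  "commands": [
    {"dp": [0, 0, 1], "yaw": 0, "grip": 0.35},
    {"dp": [0, 0, 1], "yaw": 0, "grip": 0.35},
    {"dp": [0, 0, 1], "yaw": 0, "grip": 0.35},
    {"dp": [0, 0, 1], "yaw": 0, "grip": 0.35},
    {"dp": [0, 0, -40], "yaw": 0, "grip": 0.35},
    {"dp": [0, 0, -100], "yaw": 0, "grip": 0.35},
    {"dp": [0, 0, -100], "yaw": 0, "grip": 0.35}
  ]
}}

```text
time_s: 23.45
tcp_pos: [0.6228, 0.3275, 0.2005]
eef_rot: [179.7, 0.4, -180.0]
contact_force: [0.6, 0.3, -0.3]
gripper_width: 0.0432
```

```bash
python3 done.py 0 0 -100 0; python3 plan.py .578 -.302 .195 -225
```

```text
t 23.45 meas [0.6228 0.3275 0.2005] [ 179.7    0.4 -180. ] w 0.0432 F [ 0.6  0.3 -0.3] cmd [   0.6204    0.3256    0.195  -180.0119]
dp [np.float64(42.3), np.float64(-627.6), np.float64(0.0)] yaw 0.785 len 629
```

Emit:
{"name": "apply_moves", "arguments": {
  "commands": [
    {"dp": [42, -628, 0], "yaw": 0.785, "grip": 0.35},
    {"dp": [42, -628, 0], "yaw": 0.785, "grip": 0.35},
    {"dp": [42, -628, 0], "yaw": 0.785, "grip": 0.35},
    {"dp": [42, -628, 0], "yaw": 0.785, "grip": 0.35},
    {"dp": [42, -628, 0], "yaw": 0.785, "grip": 0.35},
    {"dp": [42, -628, 0], "yaw": 0.785, "grip": 0.35},
    {"dp": [42, -628, 0], "yaw": 0.785, "grip": 0.35},
    {"dp": [42, -628, 0], "yaw": 0.785, "grip": 0.35},
    {"dp": [42, -628, 0], "yaw": 0.785, "grip": 0.35},
    {"dp": [42, -628, 0], "yaw": 0.785, "grip": 0.35},
    {"dp": [42, -628, 0], "yaw": 0.785, "grip": 0.35},
    {"dp": [42, -628, 50], "yaw": 0.785, "grip": 0.35}
  ]
}}

```text
time_s: 24.95
tcp_pos: [0.5805, -0.3037, 0.147]
eef_rot: [179.8, 0.4, 134.9]
contact_force: [1.1, 0.8, -1.4]
gripper_width: 0.0432
```

```bash
python3 done.py 42 -628 50 .785; python3 plan.py .578 -.302 .03 -225;python3 - <<'E'
from h import *
s=cam("scene")
crop(s,150,70,330,260,4,"s19")
E
```

```text
t 24.95 meas [ 0.5805 -0.3037  0.147 ] [179.8   0.4 134.9] w 0.0432 F [ 1.1  0.8 -1.4] cmd [ 5.783000e-01 -3.024000e-01  1.450000e-01 -2.249891e+02]
dp [np.float64(0.4), np.float64(0.1), np.float64(115.0)] yaw 0.0 len 115
```

View pics/s19.png

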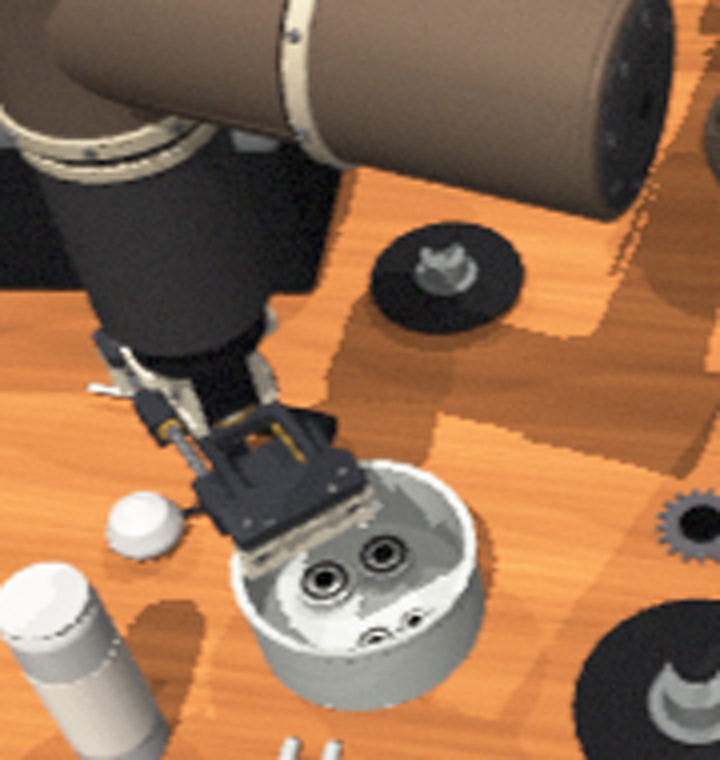

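```bash
python3 plan.py .577 -.296 .023 -221;python3 - <<'E'
from h import *
s=cam("scene")
for p,z in (((375,637),.016),((415,620),.014),((325,580),.018),((382,553),.018)): print(onz(s,p[0]/4+150,p[1]/4+70,z)-[.547,-.271,0])
E
```

```text
t 25.0 meas [ 0.5754 -0.3007  0.1371] [-179.9   -0.4  134.9] w 0.0431 F [-4.7  2.1 -9.6] cmd [ 5.783000e-01 -3.024000e-01  1.450000e-01 -2.249891e+02]
dp [np.float64(5.4), np.float64(3.6), np.float64(122.0)] yaw -0.07 len 122
[0.03061058 0.01376628 0.016     ]
[0.01196514 0.03657963 0.014     ]
[-0.0090216  -0.03278241  0.018     ]
[-0.03727617  0.00041134  0.018     ]
```

Emit:
{"name": "apply_moves", "arguments": {
  "commands": [
    {"dp": [5, 4, 0], "yaw": -0.07, "grip": 0.35},
    {"dp": [5, 4, 50], "yaw": -0.07, "grip": 0.35},
    {"dp": [5, 4, 100], "yaw": -0.07, "grip": 0.35},
    {"dp": [5, 4, 122], "yaw": -0.07, "grip": 0.35},
    {"dp": [5, 4, 122], "yaw": -0.07, "grip": 0.35},
    {"dp": [5, 4, 122], "yaw": -0.07, "grip": 0.57},
    {"dp": [5, 4, 122], "yaw": -0.07, "grip": 0.57},
    {"dp": [5, 4, 122], "yaw": -0.07, "grip": 0.57},
    {"dp": [5, 4, 65], "yaw": -0.07, "grip": 0.57},
    {"dp": [5, 4, 5], "yaw": -0.07, "grip": 0.57},
    {"dp": [5, 4, -55], "yaw": -0.07, "grip": 0.57},
    {"dp": [5, 4, -55], "yaw": -0.07, "grip": 0.57}
  ]
}}

```text
time_s: 26.55
tcp_pos: [0.5804, -0.2967, 0.2067]
eef_rot: [179.7, 0.6, 139.1]
contact_force: [-0.1, 0.5, -0.9]
gripper_width: 0.0501
```

```bash
python3 done.py 5 4 -55 -.07; python3 plan.py .598 -.034 .2 -180;python3 - <<'E'
from h import *
s=cam("scene");t=cam("top")
crop(s,180,150,380,290,4,"s20"); crop(t,270,120,440,220,4.5,"t20")
E
```

```text
t 26.55 meas [ 0.5804 -0.2967  0.2067] [179.7   0.6 139.1] w 0.0501 F [-0.1  0.5 -0.9] cmd [ 5.776000e-01 -2.960000e-01  2.000000e-01 -2.209784e+02]
dp [np.float64(156.4), np.float64(211.2), np.float64(0.0)] yaw -0.715 len 263
```

View pics/s20.png

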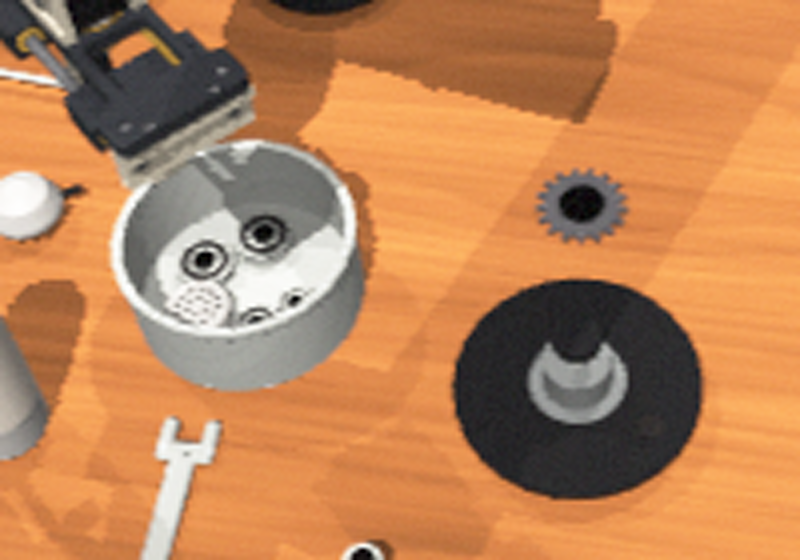

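View pics/t20.png

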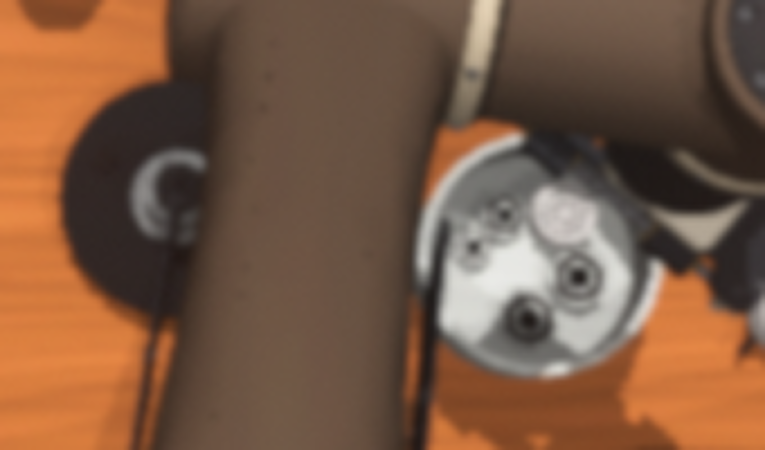

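```bash
python3 plan.py .45 .2 .25 -180
```

```text
t 26.65 meas [ 0.5777 -0.2956  0.2009] [1.799e+02 1.000e-01 1.390e+02] w 0.05 F [ 0.3 -0.1 -0.8] cmd [ 5.776000e-01 -2.960000e-01  2.000000e-01 -2.209784e+02]
dp [np.float64(421.6), np.float64(290.8), np.float64(-50.0)] yaw -0.715 len 515
```

Emit:
{"name": "apply_moves", "arguments": {
  "commands": [
    {"dp": [422, 291, -50], "yaw": -0.715, "grip": 0.8},
    {"dp": [422, 291, -50], "yaw": -0.715, "grip": 0.8},
    {"dp": [422, 291, -50], "yaw": -0.715, "grip": 0.8},
    {"dp": [422, 291, -50], "yaw": -0.715, "grip": 0.8},
    {"dp": [422, 291, -50], "yaw": -0.715, "grip": 0.8},
    {"dp": [422, 291, -50], "yaw": -0.715, "grip": 0.8},
    {"dp": [422, 291, -50], "yaw": -0.715, "grip": 0.8},
    {"dp": [422, 291, -50], "yaw": -0.715, "grip": 0.8},
    {"dp": [422, 291, -50], "yaw": -0.715, "grip": 0.8},
    {"dp": [422, 291, -50], "yaw": -0.715, "grip": 0.8}
  ]
}}

```text
time_s: 27.9
tcp_pos: [0.4491, 0.2013, 0.2485]
eef_rot: [-179.9, -0.1, -179.9]
contact_force: [-0.8, -1.3, 0.0]
gripper_width: 0.0699
```

```bash
python3 done.py 422 291 -50 -.715
cat > meas.py <<'E'
from h import *
from scipy.optimize import least_squares
def circ(c,ctr,z,r0,axis,thr=0.0,mx=None):
    _,_,mm=near(c,*ctr); mm=cv2.morphologyEx(mm.astype(np.uint8),cv2.MORPH_OPEN,np.ones((5,5)))
    cs,_=cv2.findContours(mm,cv2.RETR_EXTERNAL,cv2.CHAIN_APPROX_NONE)
    P=np.array([onz(c,*p,z)[:2] for p in max(cs,key=len)[:,0]]); q=P.mean(0)
    k=(P-q)@np.array(axis)>thr; P=P[k]
    r=least_squares(lambda v:np.hypot(*(P-v[:2]).T)-v[2],[*q,r0],loss="soft_l1",f_scale=.002); return r.x.round(4),len(P)
s=cam("scene");t=cam("top")
print("can s",circ(s,(240,214),.071,.08,[-1,-.3])); print("can t",circ(t,(389,177),.071,.08,[.5,-.8]))
print("lid s",circ(s,(324,246),.019,.083,[-1,0])); print("lid t",circ(t,(309,164),.019,.083,[1,0]))
crop(s,290,215,360,275,10,"s21"); crop(t,280,135,340,195,10,"t21")
cv2.imwrite("pics/s21f.png",s["color"][:,:,::-1])
E
python3 meas.py
```

```text
can s (array([ 0.5482, -0.2716,  0.0801]), 89)
can t (array([ 0.5466, -0.2725,  0.0814]), 78)
lid s (array([ 0.5966, -0.0341,  0.0794]), 80)
lid t (array([ 0.5967, -0.0352,  0.076 ]), 71)
```

View pics/s21.png

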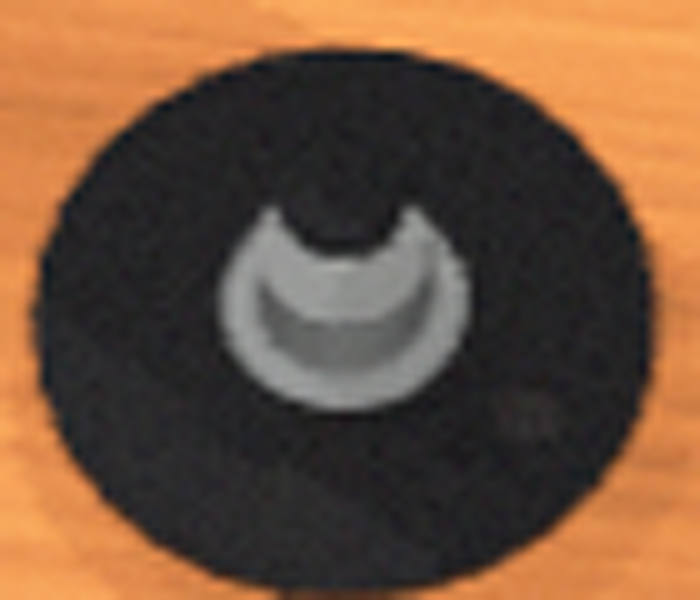

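View pics/t21.png

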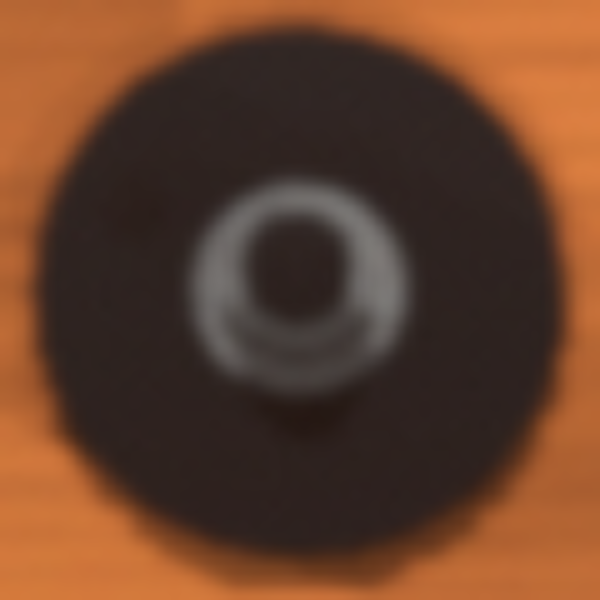

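View pics/s21f.png

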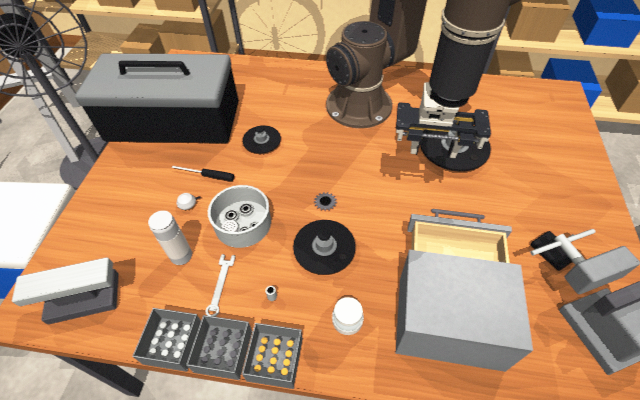

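```bash
python3 plan.py .598 -.034 .25 -180 .598 -.034 .13 -180 .598 -.034 .031 -180
```

```text
t 28.0 meas [0.4496 0.1999 0.2487] [-1.799e+02 -1.000e-01  1.800e+02] w 0.07 F [0.8 0.1 0.2] cmd [   0.4498    0.2004    0.25   -180.0119]
dp [np.float64(-148.3), np.float64(-234.4), np.float64(0.0)] yaw -0.0 len 277
dp [np.float64(-148.3), np.float64(-234.4), np.float64(120.0)] yaw -0.0 len 302
dp [np.float64(-148.3), np.float64(-234.4), np.float64(219.0)] yaw -0.0 len 353
```

Emit:
{"name": "apply_moves", "arguments": {
  "commands": [
    {"dp": [-148, -234, 0], "yaw": 0, "grip": 0.9},
    {"dp": [-148, -234, 0], "yaw": 0, "grip": 0.9},
    {"dp": [-148, -234, 0], "yaw": 0, "grip": 0.9},
    {"dp": [-148, -234, 0], "yaw": 0, "grip": 0.9},
    {"dp": [-148, -234, 0], "yaw": 0, "grip": 0.9},
    {"dp": [-148, -234, 60], "yaw": 0, "grip": 0.9},
    {"dp": [-148, -234, 120], "yaw": 0, "grip": 0.9},
    {"dp": [-148, -234, 150], "yaw": 0, "grip": 0.9},
    {"dp": [-148, -234, 150], "yaw": 0, "grip": 0.9}
  ],
  "newtons": 50
}}

```text
time_s: 29.12
tcp_pos: [0.5955, -0.0353, 0.0967]
eef_rot: [-179.9, -0.3, 179.8]
contact_force: [0.2, 0.4, 0.1]
gripper_width: 0.0788
```

```bash
python3 done.py -148 -234 150 0; python3 plan.py .598 -.034 .031 -180;python3 - <<'E'
from h import *
s=cam("scene")
crop(s,250,150,410,280,5,"s22"); print((proj(s,get_state()["tcp_pos"])-[250,150])*5,(proj(s,[.598,-.034,.078])-[250,150])*5)
E
```

```text
t 29.125 meas [ 0.5955 -0.0353  0.0967] [-179.9   -0.3  179.8] w 0.0788 F [0.2 0.4 0.1] cmd [ 5.977000e-01 -3.360000e-02  1.000000e-01 -1.800119e+02]
dp [np.float64(-0.3), np.float64(-0.4), np.float64(69.0)] yaw -0.0 len 69
[365.94787373 391.6962887 ] [367.82643687 416.21810387]
```

View pics/s22.png

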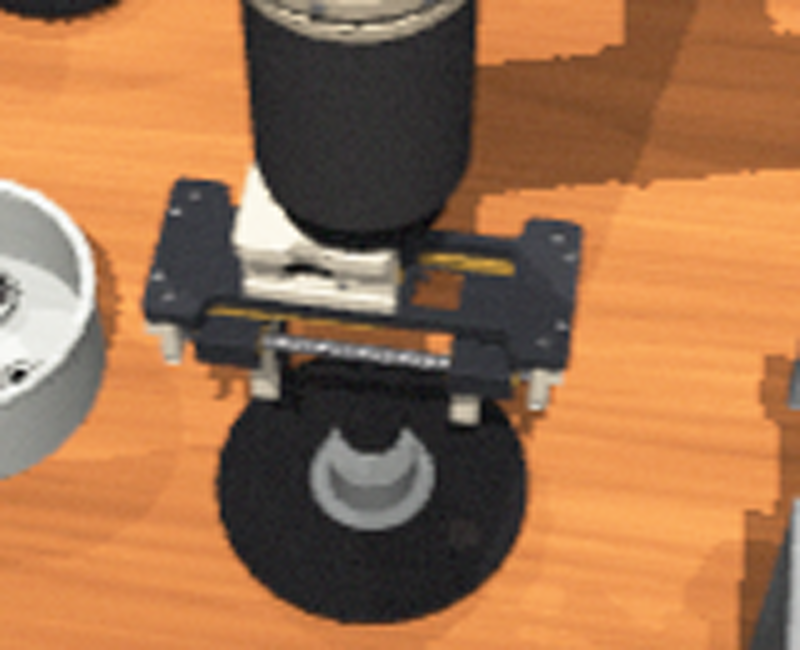

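Emit:
{"name": "apply_moves", "arguments": {
  "commands": [
    {"dp": [0, 0, 40], "yaw": 0, "grip": 0.9},
    {"dp": [0, 0, 69], "yaw": 0, "grip": 0.9},
    {"dp": [0, 0, 69], "yaw": 0, "grip": 0.9},
    {"dp": [0, 0, 69], "yaw": 0, "grip": 0.4},
    {"dp": [0, 0, 69], "yaw": 0, "grip": 0.4},
    {"dp": [0, 0, 69], "yaw": 0, "grip": 0.4},
    {"dp": [0, 0, 69], "yaw": 0, "grip": 0.4},
    {"dp": [0, 0, 69], "yaw": 0, "grip": 0.4}
  ]
}}

```text
time_s: 30.18
tcp_pos: [0.5981, -0.0331, 0.0313]
eef_rot: [-180.0, 0.0, -180.0]
contact_force: [-1.9, 0.4, 6.2]
gripper_width: 0.0452
```

```bash
python3 done.py 0 0 69 0; python3 plan.py
```

```text
t 30.175 meas [ 0.5981 -0.0331  0.0313] [-180.    0. -180.] w 0.0452 F [-1.9  0.4  6.2] cmd [ 5.977000e-01 -3.360000e-02  3.100000e-02 -1.800119e+02]
```

Emit:
{"name": "apply_moves", "arguments": {
  "commands": [
    {"dp": [0, 0, -10], "yaw": 0, "grip": 0.4},
    {"dp": [0, 0, -40], "yaw": 0, "grip": 0.4},
    {"dp": [0, 0, -80], "yaw": 0, "grip": 0.4},
    {"dp": [0, 0, -119], "yaw": 0, "grip": 0.4},
    {"dp": [0, 0, -119], "yaw": 0, "grip": 0.4},
    {"dp": [0, 0, -119], "yaw": 0, "grip": 0.4}
  ]
}}

```text
time_s: 30.92
tcp_pos: [0.5967, -0.0331, 0.1486]
eef_rot: [180.0, -0.1, 180.0]
contact_force: [-1.2, -0.9, -4.9]
gripper_width: 0.045
```

```bash
python3 done.py 0 0 -119 0; python3 plan.py .549 -.271 .15 -180;python3 - <<'E'
from h import *
s=cam("scene")
crop(s,250,90,410,250,4,"s23")
E
```

```text
t 30.925 meas [ 0.5967 -0.0331  0.1486] [ 1.8e+02 -1.0e-01  1.8e+02] w 0.045 F [-1.2 -0.9 -4.9] cmd [ 5.977000e-01 -3.360000e-02  1.500000e-01 -1.800119e+02]
dp [np.float64(48.7), np.float64(-237.4), np.float64(0.0)] yaw -0.0 len 242
```

View pics/s23.png

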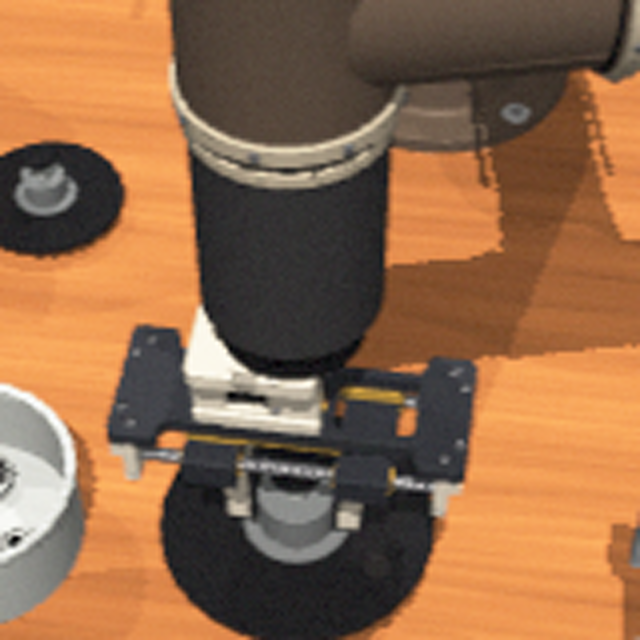

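Emit:
{"name": "apply_moves", "arguments": {
  "commands": [
    {"dp": [4, -20, 0], "yaw": 0, "grip": 0.4},
    {"dp": [12, -60, 0], "yaw": 0, "grip": 0.4},
    {"dp": [20, -100, 0], "yaw": 0, "grip": 0.4},
    {"dp": [28, -140, 0], "yaw": 0, "grip": 0.4},
    {"dp": [37, -180, 0], "yaw": 0, "grip": 0.4},
    {"dp": [45, -215, 0], "yaw": 0, "grip": 0.4},
    {"dp": [49, -237, 0], "yaw": 0, "grip": 0.4},
    {"dp": [49, -237, 0], "yaw": 0, "grip": 0.4},
    {"dp": [49, -237, 0], "yaw": 0, "grip": 0.4}
  ]
}}

```text
time_s: 32.1
tcp_pos: [0.5479, -0.2703, 0.1486]
eef_rot: [180.0, -0.1, 179.9]
contact_force: [0.1, 0.3, -4.2]
gripper_width: 0.0453
```

```bash
python3 done.py 49 -237 0 0; python3 plan.py;python3 - <<'E'
from h import *
s=cam("scene");t=cam("top")
crop(s,170,110,310,260,5,"s24");crop(t,330,110,450,220,5,"t24")
E
```

```text
t 32.1 meas [ 0.5479 -0.2703  0.1486] [ 1.800e+02 -1.000e-01  1.799e+02] w 0.0453 F [ 0.1  0.3 -4.2] cmd [ 5.487000e-01 -2.706000e-01  1.500000e-01 -1.800119e+02]
```

View pics/s24.png

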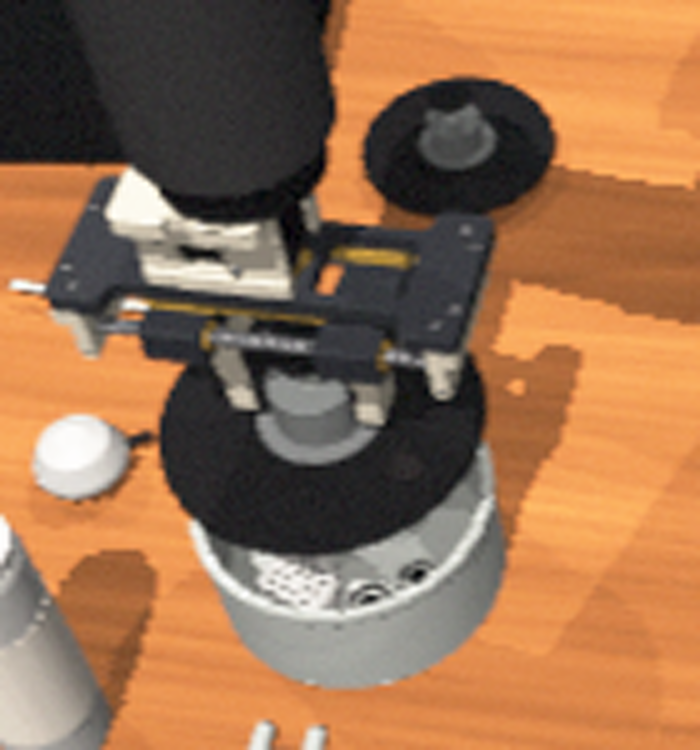

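View pics/t24.png

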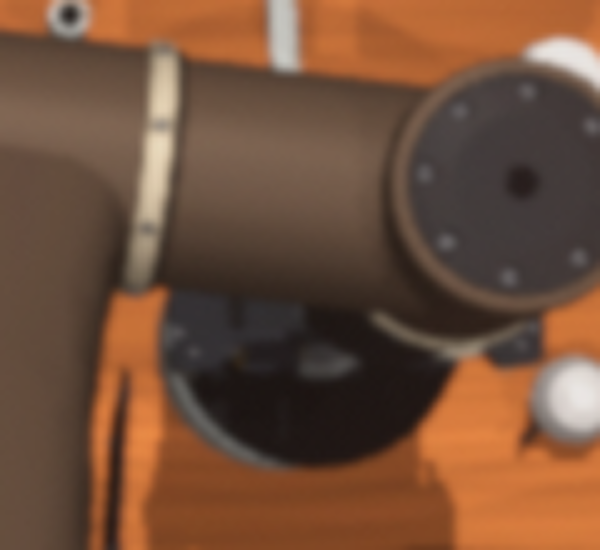

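Run:
```python
from h import *
s=cam("scene")
# mask flange: dark, fit ellipse on lower contour
g=s["color"].astype(int); 
for z in (.137,.072): print(z,(proj(s,[.549,-.271,z])-[170,110])*5)
# horizontal extents
for y,z in ((-.083,.137),(.083,.137),(-.0805,.072),(.0805,.072)): print((proj(s,[.549,-.271+y,z])-[170,110])*5)
```

```text
0.137 [316.94735043 414.8077616 ]
0.072 [340.20691019 490.5811516 ]
[159.36764787 396.59830672]
[477.13497018 433.31857984]
[194.5366431  473.19860894]
[488.10029641 508.22897463]
```

Emit:
{"name": "apply_moves", "arguments": {
  "commands": [
    {"dp": [0, -1, 15], "yaw": 0, "grip": 0.4},
    {"dp": [0, -1, 30], "yaw": 0, "grip": 0.4},
    {"dp": [0, -1, 40], "yaw": 0, "grip": 0.4},
    {"dp": [0, -1, 43], "yaw": 0, "grip": 0.4},
    {"dp": [0, -1, 43], "yaw": 0, "grip": 0.4},
    {"dp": [0, -1, 43], "yaw": 0, "grip": 0.4}
  ]
}}

```text
time_s: 33.0
tcp_pos: [0.5491, -0.2713, 0.107]
eef_rot: [-180.0, 0.0, 180.0]
contact_force: [-0.6, -0.4, -3.6]
gripper_width: 0.045
```

```bash
python3 done.py 0 -1 43 0; python3 plan.py;python3 - <<'E'
from h import *
s=cam("scene")
crop(s,190,150,290,260,6,"s25")
c=get_state()["tcp_pos"]
# predicted flange outline bottom (z lid origin= tcp-.031; flange 12..20)
for z,r in ((c[2]-.031+.012,.083),(c[2]-.031+.02,.083),(.070,.0805)):
    a=np.radians(np.arange(0,360,2)); P=np.array([proj(s,[.549+r*np.cos(x),-.271+r*np.sin(x),z]) for x in a]); q=(P-[190,150])*6; print(z.round(3) if hasattr(z,'round') else z,q.min(0),q.max(0))
E
```

```text
t 33.0 meas [ 0.5491 -0.2713  0.107 ] [-180.    0.  180.] w 0.045 F [-0.6 -0.4 -3.6] cmd [ 5.487000e-01 -2.716000e-01  1.070000e-01 -1.800119e+02]
0.088 [ 89.15552607 181.22230471] [471.99047532 487.26331012]
0.096 [ 84.58246159 169.89844516] [469.78972371 476.76515043]
0.07 [105.05568708 210.55042891] [471.23697544 505.51443603]
```

View pics/s25.png

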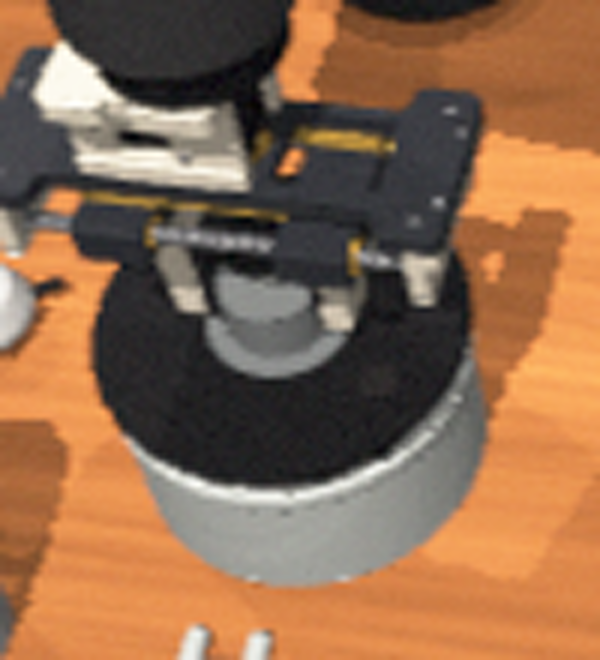

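Emit:
{"name": "apply_moves", "arguments": {
  "commands": [
    {"dp": [0, 0, 4], "yaw": 0, "grip": 0.4},
    {"dp": [0, 0, 7], "yaw": 0, "grip": 0.4},
    {"dp": [0, 0, 9], "yaw": 0, "grip": 0.4},
    {"dp": [0, 0, 9], "yaw": 0, "grip": 0.4}
  ]
}}

```text
time_s: 33.55
tcp_pos: [0.5486, -0.2711, 0.0973]
eef_rot: [180.0, -0.0, 180.0]
contact_force: [0.4, -0.0, -4.3]
gripper_width: 0.0449
```

Emit:
{"name": "apply_moves", "arguments": {
  "commands": [
    {"dp": [0, 0, 3], "yaw": 0, "grip": 0.4},
    {"dp": [0, 0, 6], "yaw": 0, "grip": 0.4},
    {"dp": [0, 0, 7], "yaw": 0, "grip": 0.4},
    {"dp": [0, 0, 7], "yaw": 0, "grip": 0.4}
  ]
}}

```text
time_s: 34.05
tcp_pos: [0.5488, -0.2711, 0.0913]
eef_rot: [-180.0, 0.0, -180.0]
contact_force: [-3.3, 2.4, 4.7]
gripper_width: 0.045
```

Contact: seated. Release, rise and look.

Emit:
{"name": "apply_moves", "arguments": {
  "commands": [
    {"dp": [0, 0, 7], "yaw": 0, "grip": 0.75},
    {"dp": [0, 0, 7], "yaw": 0, "grip": 0.8},
    {"dp": [0, 0, 7], "yaw": 0, "grip": 0.8},
    {"dp": [0, 0, -40], "yaw": 0, "grip": 0.8},
    {"dp": [0, 0, -100], "yaw": 0, "grip": 0.8},
    {"dp": [0, 0, -100], "yaw": 0, "grip": 0}
  ]
}}

```text
time_s: 34.8
tcp_pos: [0.5518, -0.2723, 0.1964]
eef_rot: [-179.8, 0.5, -180.0]
contact_force: [-0.0, 0.1, -0.6]
gripper_width: 0.0644
```

```bash
python3 done.py 0 0 16 0; python3 done.py 0 0 -100 0; python3 plan.py;python3 - <<'E'
from h import *
s=cam("scene")
crop(s,190,130,290,260,5,"s26")
for z,r in ((.072,.083),(.080,.083)):
    a=np.radians(np.arange(0,360,2)); P=np.array([proj(s,[.549+r*np.cos(x),-.271+r*np.sin(x),z]) for x in a]); q=(P-[190,130])*5; print(z,q.min(0),q.max(0))
print((proj(s,[.549,-.271,.138])-[190,130])*5)
E
```

```text
t 34.8 meas [ 0.5518 -0.2723  0.1964] [-179.8    0.5 -180. ] w 0.0644 F [-0.   0.1 -0.6] cmd [   0.5487   -0.2716    0.191  -180.0119]
0.072 [ 81.82891773 269.68863541] [396.95111792 523.33169431]
0.08 [ 78.11017803 260.4686177 ] [395.16104517 514.80359781]
[216.57093142 313.58148968]
```

View pics/s26.png

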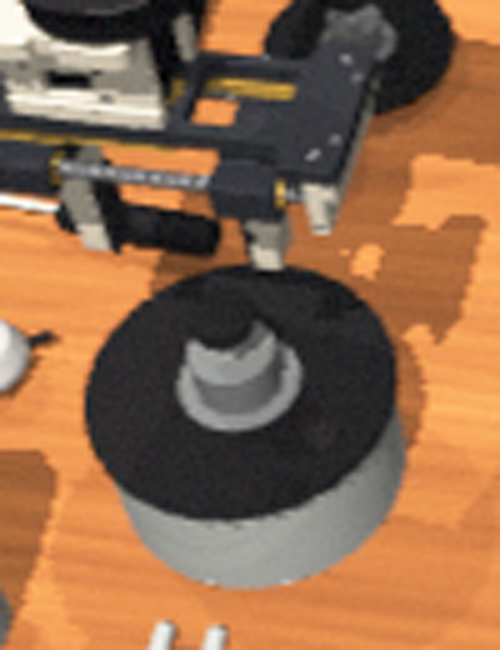

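Emit:
{"name": "apply_moves", "arguments": {
  "commands": [
    {"dp": [0, 0, 0], "yaw": 0, "grip": 0},
    {"dp": [0, 0, 15], "yaw": 0, "grip": 0},
    {"dp": [0, 0, 30], "yaw": 0, "grip": 0},
    {"dp": [0, 0, 45], "yaw": 0, "grip": 0},
    {"dp": [0, 0, 45], "yaw": 0, "grip": 0},
    {"dp": [0, 0, 45], "yaw": 0, "grip": 0}
  ]
}}

```text
time_s: 35.6
tcp_pos: [0.549, -0.2713, 0.1456]
eef_rot: [-180.0, -0.0, 180.0]
contact_force: [0.9, -1.0, -0.2]
gripper_width: 0.0032
```

```bash
python3 done.py 0 0 45 0; python3 plan.py;python3 - <<'E'
from h import *
s=cam("scene")
crop(s,190,130,290,260,5,"s27");print((proj(s,get_state()["tcp_pos"])-[190,130])*5)
E
```

```text
t 35.6 meas [ 0.549  -0.2713  0.1456] [-180.   -0.  180.] w 0.0032 F [ 0.9 -1.  -0.2] cmd [ 5.487000e-01 -2.716000e-01  1.460000e-01 -1.800119e+02]
[212.85798526 303.84596496]
```

View pics/s27.png

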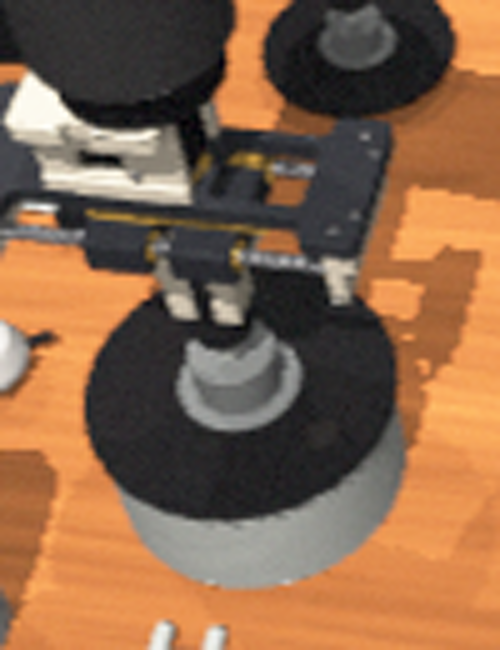

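Emit:
{"name": "apply_moves", "arguments": {
  "commands": [
    {"dp": [0, 1, 6], "yaw": 0, "grip": 0},
    {"dp": [0, 1, 10], "yaw": 0, "grip": 0},
    {"dp": [0, 1, 14], "yaw": 0, "grip": 0},
    {"dp": [0, 1, 18], "yaw": 0, "grip": 0},
    {"dp": [0, 1, 20], "yaw": 0, "grip": 0},
    {"dp": [0, 1, 20], "yaw": 0, "grip": 0}
  ]
}}

```text
time_s: 36.4
tcp_pos: [0.5491, -0.2702, 0.126]
eef_rot: [-180.0, 0.0, -180.0]
contact_force: [-0.3, 1.6, 6.5]
gripper_width: 0.0002
```

Emit:
{"name": "apply_moves", "arguments": {
  "commands": [
    {"dp": [0, 0, 2], "yaw": 0, "grip": 0},
    {"dp": [0, 0, 4], "yaw": 0, "grip": 0},
    {"dp": [0, 0, 5], "yaw": 0, "grip": 0},
    {"dp": [0, 0, 5], "yaw": 0, "grip": 0}
  ]
}}

```text
time_s: 36.9
tcp_pos: [0.5492, -0.2702, 0.1222]
eef_rot: [-180.0, 0.1, -180.0]
contact_force: [-3.6, 4.2, 13.7]
gripper_width: 0.0001
```

Emit:
{"name": "apply_moves", "arguments": {
  "commands": [
    {"dp": [0, 0, 1], "yaw": 0, "grip": 0},
    {"dp": [0, 0, 1], "yaw": 0, "grip": 0},
    {"dp": [0, 0, 1], "yaw": 0, "grip": 0}
  ]
}}

```text
time_s: 37.28
tcp_pos: [0.5492, -0.2702, 0.1221]
eef_rot: [-179.9, 0.1, -180.0]
contact_force: [-6.2, 5.3, 19.9]
gripper_width: 0.0005
```

Emit:
{"name": "apply_moves", "arguments": {
  "commands": [
    {"dp": [0, 0, -10], "yaw": 0, "grip": 0},
    {"dp": [0, 0, -20], "yaw": 0, "grip": 0},
    {"dp": [0, 0, -30], "yaw": 0, "grip": 0},
    {"dp": [0, 0, -30], "yaw": 0, "grip": 0},
    {"dp": [0, 0, -30], "yaw": 0, "grip": 0}
  ]
}}

```text
time_s: 37.9
tcp_pos: [0.5483, -0.2701, 0.149]
eef_rot: [180.0, -0.1, 180.0]
contact_force: [0.2, 0.2, -0.2]
gripper_width: 0.0006
```

```bash
python3 done.py 0 1 20 0; python3 done.py 0 0 6 0;python3 done.py 0 0 -30 0; python3 plan.py;python3 - <<'E'
from h import *
s=cam("scene")
crop(s,190,130,290,260,5,"s28")
E
```

```text
t 37.9 meas [ 0.5483 -0.2701  0.149 ] [ 1.8e+02 -1.0e-01  1.8e+02] w 0.0006 F [ 0.2  0.2 -0.2] cmd [ 5.487000e-01 -2.706000e-01  1.500000e-01 -1.800119e+02]
```

View pics/s28.png

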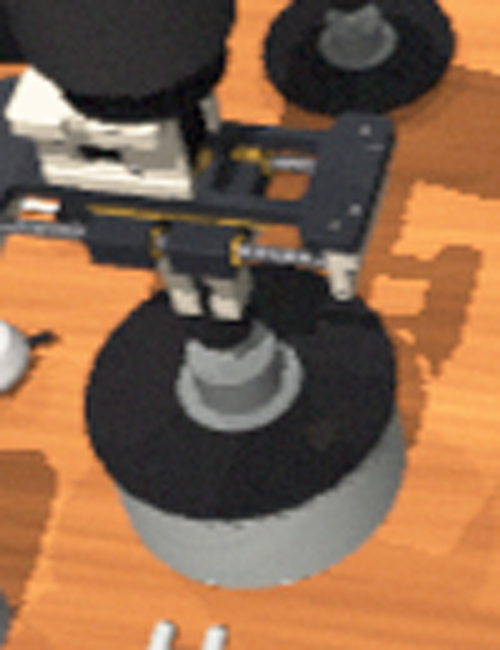

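Plunger sprang back up and the lid sits level. Second stroke.

Emit:
{"name": "apply_moves", "arguments": {
  "commands": [
    {"dp": [0, 0, 10], "yaw": 0, "grip": 0},
    {"dp": [0, 0, 15], "yaw": 0, "grip": 0},
    {"dp": [0, 0, 19], "yaw": 0, "grip": 0},
    {"dp": [0, 0, 23], "yaw": 0, "grip": 0},
    {"dp": [0, 0, 26], "yaw": 0, "grip": 0},
    {"dp": [0, 0, 28], "yaw": 0, "grip": 0},
    {"dp": [0, 0, 30], "yaw": 0, "grip": 0},
    {"dp": [0, 0, 30], "yaw": 0, "grip": 0},
    {"dp": [0, 0, 30], "yaw": 0, "grip": 0},
    {"dp": [0, 0, 30], "yaw": 0, "grip": 0}
  ]
}}

```text
time_s: 39.2
tcp_pos: [0.5489, -0.2703, 0.1221]
eef_rot: [-179.9, 0.1, -180.0]
contact_force: [-6.3, 4.6, 20.5]
gripper_width: 0.0003
```

Emit:
{"name": "apply_moves", "arguments": {
  "commands": [
    {"dp": [0, 0, -10], "yaw": 0, "grip": 0},
    {"dp": [0, 0, -20], "yaw": 0, "grip": 0},
    {"dp": [0, 0, -30], "yaw": 0, "grip": 0},
    {"dp": [0, 0, -30], "yaw": 0, "grip": 0},
    {"dp": [0, 0, -30], "yaw": 0, "grip": 0}
  ]
}}

```text
time_s: 39.83
tcp_pos: [0.5484, -0.2701, 0.149]
eef_rot: [180.0, -0.0, 180.0]
contact_force: [0.0, -0.2, 0.0]
gripper_width: 0.0002
```

Emit:
{"name": "apply_moves", "arguments": {
  "commands": [
    {"dp": [0, 0, 10], "yaw": 0, "grip": 0},
    {"dp": [0, 0, 15], "yaw": 0, "grip": 0},
    {"dp": [0, 0, 19], "yaw": 0, "grip": 0},
    {"dp": [0, 0, 23], "yaw": 0, "grip": 0},
    {"dp": [0, 0, 26], "yaw": 0, "grip": 0},
    {"dp": [0, 0, 28], "yaw": 0, "grip": 0},
    {"dp": [0, 0, 30], "yaw": 0, "grip": 0},
    {"dp": [0, 0, 30], "yaw": 0, "grip": 0},
    {"dp": [0, 0, 30], "yaw": 0, "grip": 0},
    {"dp": [0, 0, 30], "yaw": 0, "grip": 0}
  ]
}}

```text
time_s: 41.08
tcp_pos: [0.5489, -0.2702, 0.1221]
eef_rot: [-179.9, 0.1, -180.0]
contact_force: [-6.9, 5.0, 21.5]
gripper_width: 0.0004
```

Emit:
{"name": "apply_moves", "arguments": {
  "commands": [
    {"dp": [0, 0, -10], "yaw": 0, "grip": 0},
    {"dp": [0, 0, -20], "yaw": 0, "grip": 0},
    {"dp": [0, 0, -30], "yaw": 0, "grip": 0},
    {"dp": [0, 0, -70], "yaw": 0, "grip": 0},
    {"dp": [0, 0, -100], "yaw": 0, "grip": 0},
    {"dp": [0, 0, -100], "yaw": 0, "grip": 0}
  ]
}}

```text
time_s: 41.82
tcp_pos: [0.5499, -0.2706, 0.2222]
eef_rot: [-179.9, 0.2, 180.0]
contact_force: [0.1, -0.0, -0.4]
gripper_width: 0.0
```

```bash
python3 done.py 0 0 30 0; python3 done.py 0 0 -100 0; python3 plan.py .44 .288 .22 -180 .44 .288 .11 -180;python3 - <<'E'
from h import *
s=cam("scene")
crop(s,190,130,290,260,5,"s29"); crop(s,390,180,540,300,5,"s30")
E
```

```text
t 41.825 meas [ 0.5499 -0.2706  0.2222] [-179.9    0.2  180. ] w 0.0 F [ 0.1 -0.  -0.4] cmd [   0.5487   -0.2706    0.22   -180.0119]
dp [np.float64(108.8), np.float64(558.6), np.float64(0.0)] yaw -0.0 len 569
dp [np.float64(108.8), np.float64(558.6), np.float64(110.0)] yaw -0.0 len 580
```

View pics/s29.png

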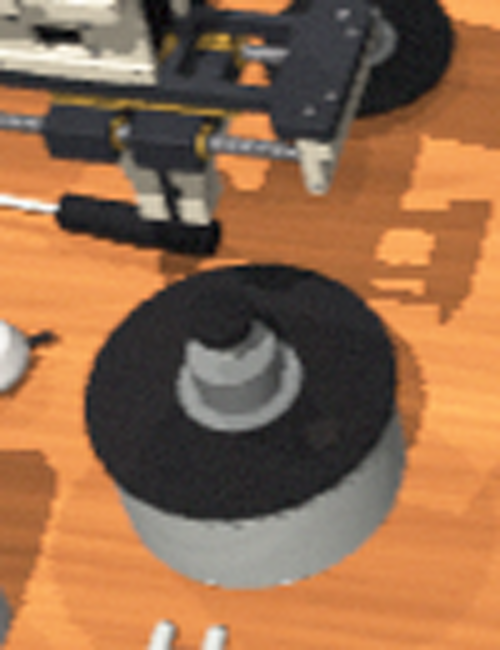

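View pics/s30.png

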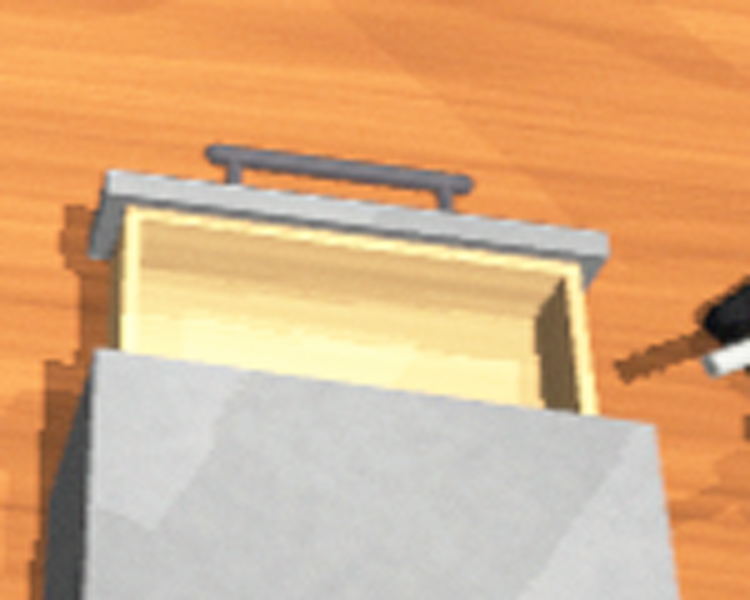

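Emit:
{"name": "apply_moves", "arguments": {
  "commands": [
    {"dp": [109, 559, 0], "yaw": 0, "grip": 0},
    {"dp": [109, 559, 0], "yaw": 0, "grip": 0},
    {"dp": [109, 559, 0], "yaw": 0, "grip": 0},
    {"dp": [109, 559, 0], "yaw": 0, "grip": 0},
    {"dp": [109, 559, 0], "yaw": 0, "grip": 0},
    {"dp": [109, 559, 0], "yaw": 0, "grip": 0},
    {"dp": [109, 559, 0], "yaw": 0, "grip": 0},
    {"dp": [109, 559, 0], "yaw": 0, "grip": 0},
    {"dp": [109, 559, 0], "yaw": 0, "grip": 0},
    {"dp": [109, 559, 0], "yaw": 0, "grip": 0},
    {"dp": [109, 559, 60], "yaw": 0, "grip": 0},
    {"dp": [109, 559, 118], "yaw": 0, "grip": 0}
  ]
}}

```text
time_s: 43.38
tcp_pos: [0.4394, 0.2883, 0.0997]
eef_rot: [180.0, -0.0, 180.0]
contact_force: [0.5, 1.4, -0.3]
gripper_width: 0.0004
```

Emit:
{"name": "apply_moves", "arguments": {
  "commands": [
    {"dp": [0, 0, 0], "yaw": 0, "grip": 0},
    {"dp": [-20, 0, 0], "yaw": 0, "grip": 0},
    {"dp": [-40, 0, 0], "yaw": 0, "grip": 0},
    {"dp": [-60, 0, 0], "yaw": 0, "grip": 0},
    {"dp": [-75, 0, 0], "yaw": 0, "grip": 0},
    {"dp": [-90, 0, 0], "yaw": 0, "grip": 0},
    {"dp": [-105, 0, 0], "yaw": 0, "grip": 0},
    {"dp": [-120, 0, 0], "yaw": 0, "grip": 0},
    {"dp": [-130, 0, 0], "yaw": 0, "grip": 0},
    {"dp": [-138, 0, 0], "yaw": 0, "grip": 0},
    {"dp": [-138, 0, 0], "yaw": 0, "grip": 0}
  ]
}}

```text
time_s: 44.75
tcp_pos: [0.5784, 0.2889, 0.1014]
eef_rot: [180.0, 0.0, 180.0]
contact_force: [0.3, -0.6, -0.2]
gripper_width: 0.0005
```

```bash
python3 done.py 109 559 118 0; python3 done.py -138 0 0 0; python3 plan.py;python3 - <<'E'
from h import *
s=cam("scene")
crop(s,390,120,540,300,4,"s31")
E
```

```text
t 44.75 meas [0.5784 0.2889 0.1014] [180.   0. 180.] w 0.0005 F [ 0.3 -0.6 -0.2] cmd [ 5.778000e-01  2.884000e-01  1.020000e-01 -1.800119e+02]
```

View pics/s31.png

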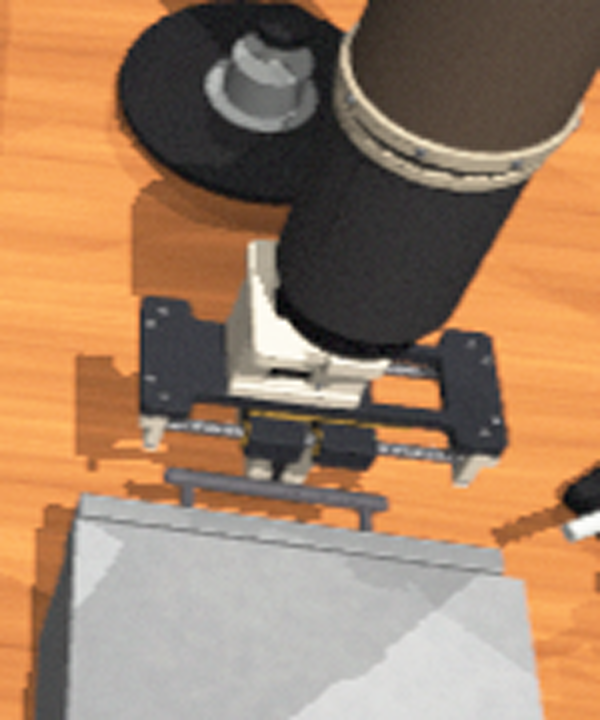

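Emit:
{"name": "apply_moves", "arguments": {
  "commands": [
    {"dp": [-4, 0, 0], "yaw": 0, "grip": 0},
    {"dp": [-8, 0, 0], "yaw": 0, "grip": 0},
    {"dp": [-8, 0, 0], "yaw": 0, "grip": 0}
  ]
}}

```text
time_s: 45.18
tcp_pos: [0.5862, 0.289, 0.1017]
eef_rot: [180.0, 0.0, 180.0]
contact_force: [0.5, 0.6, 0.1]
gripper_width: 0.0005
```

Emit:
{"name": "apply_moves", "arguments": {
  "commands": [
    {"dp": [-4, 0, 0], "yaw": 0, "grip": 0},
    {"dp": [-8, 0, 0], "yaw": 0, "grip": 0},
    {"dp": [-8, 0, 0], "yaw": 0, "grip": 0}
  ]
}}

```text
time_s: 45.55
tcp_pos: [0.5913, 0.2888, 0.1015]
eef_rot: [-180.0, -0.3, 180.0]
contact_force: [-13.5, 2.5, 8.0]
gripper_width: 0.0004
```

Emit:
{"name": "apply_moves", "arguments": {
  "commands": [
    {"dp": [-3, 0, 0], "yaw": 0, "grip": 0},
    {"dp": [-5, 0, 0], "yaw": 0, "grip": 0},
    {"dp": [-5, 0, 0], "yaw": 0, "grip": 0}
  ]
}}

```text
time_s: 45.92
tcp_pos: [0.5916, 0.2887, 0.1015]
eef_rot: [-179.9, -0.7, 180.0]
contact_force: [-33.5, 5.7, 20.5]
gripper_width: 0.0004
```

```bash
python3 done.py -8 0 0 0; python3 done.py -13 0 0 0; python3 plan.py;python3 - <<'E'
from h import *
s=cam("scene")
crop(s,390,180,540,300,5,"s32")
E
```

```text
t 45.925 meas [0.5916 0.2887 0.1015] [-179.9   -0.7  180. ] w 0.0004 F [-33.5   5.7  20.5] cmd [ 5.988000e-01  2.884000e-01  1.020000e-01 -1.800119e+02]
```

View pics/s32.png

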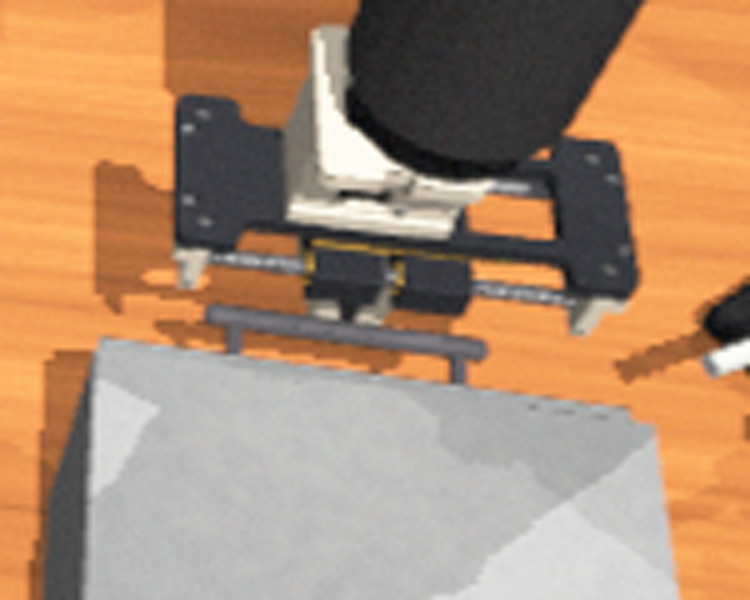

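Emit:
{"name": "apply_moves", "arguments": {
  "commands": [
    {"dp": [10, 0, 0], "yaw": 0, "grip": 0},
    {"dp": [40, 0, 0], "yaw": 0, "grip": 0},
    {"dp": [90, 0, 0], "yaw": 0, "grip": 0},
    {"dp": [130, 0, 0], "yaw": 0, "grip": 0},
    {"dp": [130, 0, -60], "yaw": 0, "grip": 0},
    {"dp": [130, 0, -110], "yaw": 0, "grip": 0},
    {"dp": [130, 0, -110], "yaw": 0, "grip": 0}
  ]
}}

```text
time_s: 46.85
tcp_pos: [0.4711, 0.2907, 0.2166]
eef_rot: [179.6, 0.4, -180.0]
contact_force: [-0.3, 0.1, -0.5]
gripper_width: 0.0005
```

```bash
python3 done.py 130 0 -110 0; python3 plan.py;python3 - <<'E'
from h import *
s=cam("scene");t=cam("top")
cv2.imwrite("pics/s33.png",s["color"][:,:,::-1]);cv2.imwrite("pics/t33.png",t["color"][:,:,::-1])
crop(s,390,180,540,300,5,"s34"); crop(t,330,120,450,220,6,"t34")
E
```

```text
t 46.85 meas [0.4711 0.2907 0.2166] [ 179.6    0.4 -180. ] w 0.0005 F [-0.3  0.1 -0.5] cmd [   0.4688    0.2884    0.212  -180.0119]
```

View pics/s33.png

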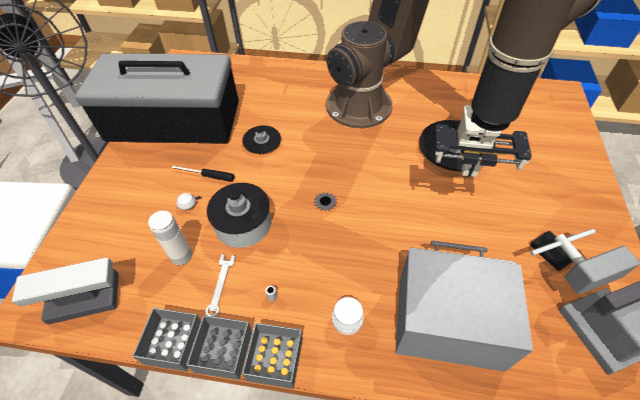

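View pics/t33.png

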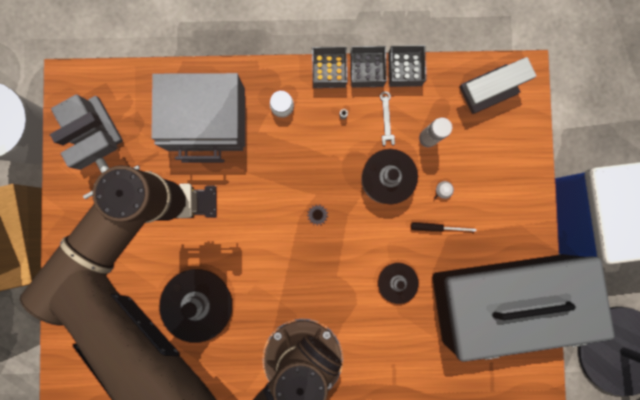

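View pics/s34.png

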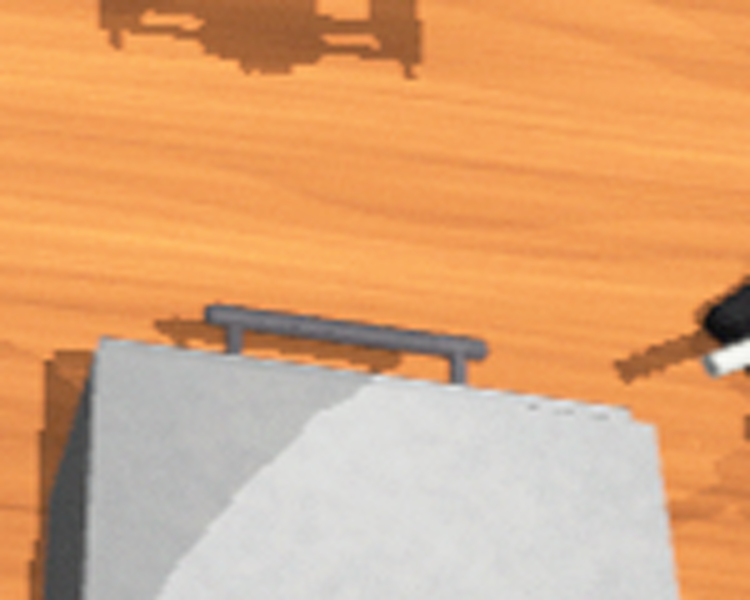

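View pics/t34.png

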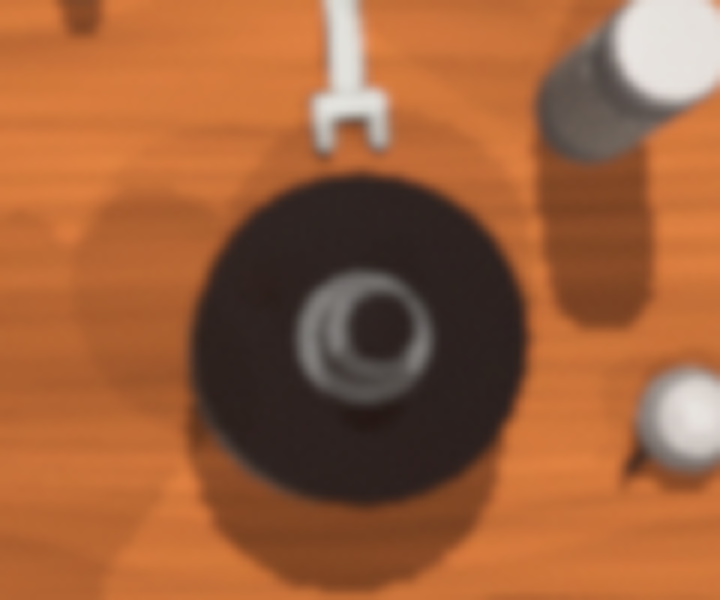

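```bash
python3 -c "
from plant import close_job
print(close_job())"
```

```text
the job is handed in; nothing more can be done
None
```

The job is done and handed in at about 47 s of the 210 s limit.

- **Bearings and tin:** I found four bearings on the bench (two of 40 mm, one of 32 mm, one of 28 mm). All four and the desiccant tin lie flat in the canister. A picture just before the lid went on showed all five inside.
- **Lid:** It sits level in the camera view. The plunger's down-stop was measured at 0.122 m, which is where it should be with the lid fully seated.
- **Pump strokes:** I made three, each down to the stop at about 20 N. After each I lifted clear. Pictures after the first and third strokes showed the plunger back up; after the second I only had the tool clear with no contact force.
- **Drawer:** I pushed it until it would move no further. The push force peaked at 34 N along the push, about 40 N in all directions together. That was the fingers against the handle, but it is close to the 40 N limit given for the arm and gripper body. The final picture shows the front flush with the cabinet.
- **Last check:** The final pictures show no bearing left on the bench, the tools and other parts where they started, the canister upright and the arm clear of everything.

The two cameras disagreed by up to about 6 mm in x, so I used their average. I saw no bearing get knocked aside and no slackening of the grip.

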